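# Clamp a wheel-hub kit with the three-click dial and hold it

### The arm

A 6-joint arm with a two-finger parallel gripper is mounted at the origin on the work surface. World frame = base frame: x ahead of the robot, y to its left, z up, the work surface at z = 0. Lengths are in m, angles in rad, forces in N, time in s.
With the tool pointing down it reaches from about 0.3 to 0.775 m from the base axis. Payload 14.6 kg.
Tool frame: the origin (TCP) lies at the very end of the fingers, on their centre line; the grasp point (between the pads) lies 19 mm behind it; z points along the fingers, y is the direction in which the jaws open and shut (so a half turn about z gives the same grasp; the last joint's range is limited). The gripper opens to 94 mm and grips with 3 to 60 N. Pads are 16 mm wide; open, the fingers measure 119 mm over their backs; the gripper's body (75 mm by 177 mm) begins 78 mm behind the grasp point.
Start: joints at [-1.388, 0.3, 1.521, -0, 1.321, -0.067], TCP at [0.136, -0.533, 0.205] pointing down, gripper open.
Joint ranges: [-3.03, 3.03], [-0.79, 2.21], [0.23, 2.52], [-1.04, 4.18], [0, 3.07], [-2.55, 2.55]. Speed limits (rad/s): [2.22, 2.22, 2.57, 3.14, 3.14, 3.14].

### API

Orientations are given as [roll, pitch, yaw] about the fixed x, y, z axes, in that order (R = Rz(yaw) Ry(pitch) Rx(roll)).
In Python, from station import ctrl, vision, ticket gives the robot as it stands.
- The arm moves only by the tool step_arm, never from a script. Its argument "steps" is a list of rows, each an object of numbers: "x", "y", "z": the shift along the tool's x, y, z in m; "ax", "ay", "az": the turn, a rotation vector about the tool's x, y, z in degrees; "claw": the finger opening in m, from 0 to 0.094. A call has 1 to 5 rows; each row shifts and turns the pose as measured when the row begins, along the tool's axes as they then stand; what a row does not reach is not made up. A row lasts 1/12 s, in which the tool goes at most 41.7 mm and 7.16 degrees, less where a joint would pass 70% of its speed; a pose out of reach is approached as far as the arm can. A call with a gripper value outside its range is refused whole. The fingers move at their own pace and stop on an object; "grip_force" is the grip in N (left out, the last holds). Time passes only in rows, so rows that do not move let the fingers close. It gives the time, the measured TCP pose, the force and the opening at its end, in the units of the state.
- ctrl.get_obs(): the state, without advancing time (a new reading comes with each control period).
- vision.camera(name): name is "scene" or "side" or "wrist"; returns (picture, depth): 384x512x3 uint8, red, green, blue; 384x512 float32, m along the optical axis (not along the pixel's ray), 0 where there is no reading.
- vision.camera_params(name): a dict with "fov_y" (degrees; the focal length in pixels is half the picture's height over the tangent of half this angle, whatever the lens; pixels are square), "cx", "cy" (the principal point, pixels), "k1" (the pictures are not rectified: a ray, as slopes to the right and down, at radius r is drawn at 1 + k1 r^2 times it, then the intrinsics apply), "origin" and "attitude" of the camera in the world; the wrist camera has in their place "mount" (4x4, takes a point from camera to tool coordinates, whose origin is the TCP and whose axes are the flange's). Camera axes: x right, y up, looking along -z (the intrinsics and any distortion apply to the point x, -y, -z); pixel columns grow to the right and rows downward; lengths in m; the calibration is good to about 2 mm. A picture is of the moment at which its call begins: read the wrist's pose just before it. camera_params takes no time and is no camera call.
- ticket.hand_in(): hands the job in, once; it reports no verdict.
The state is a dict: "time_s": time; "qpos": joint angles; "joint_vel": joint speeds; "tau": joint torques, N m; "ee_pos": TCP position; "eef_rot": TCP orientation; "force": force on the tool from outside, world axes, zero at the start; "moment": the same for the moment, N m; "grip_width": finger opening in m.
Only numpy, scipy, OpenCV 4.12 (cv2) and the standard library are available. Lean on these libraries where they do the work, as an engineer would, in place of code of your own. Each camera call takes 0.05 s, during which the arm holds its last target.

### The job

In the clamping station's nest, finish the wheel hub that is already standing there: lay the spacer ring (the larger of the two rings) flat on the hub body between the four posts, then the cap disc on top of it with its stub upwards, and let go of both. Then press the dial's crossbar down past its first two clicks to the third, and finish while still pressing it there, because the dial springs back and the clamp opens if it is let go. Leave the other things on the bench where they are.

Things in the scene. Friction and masses are not known exactly. Their poses are not given: they have to be found in the camera images.
- station: The clamping station: a grey steel plate 200 mm (x) by 360 mm (y), 12 mm thick, fixed to the bench, with the nest at one end (y = +80 mm) and the dial at the other (y = -90 mm). Origin: centre of its underside; x away from the robot, y towards the nest end, z up.
- nest (a point): Centre of the nest's floor, 12 mm above the bench; axes as the station's. Four steel posts 8 mm thick, 52 mm high, with pointed tops, stand at x = +-24, y = +-24 mm from it and leave 1.9 mm beside a 56 mm part. The 40 mm gaps between posts at +x and -x are free for fingers; the clamp shoe works in the gap at -y (dial's side). Seats above it: spacer's underside 36 mm, cap's underside 48 mm.
- hub_center (a point): Centre of the hub body, a solid aluminium cylinder 56 mm in diameter and 36 mm high with a dark band and a dark bore mark, already standing in the nest.
- spacer_center (a point): Centre (half-way up) of the spacer, a plain aluminium ring lying flat on the bench: 56 mm outside, 32 mm inside diameter, 12 mm thick. Told from the odd ring by its size.
- cap_center (a point): Point on the axis of the cap, half-way up its 36 mm height (18 mm above its underside), z up out of the stub. Aluminium: a plate 56 mm in diameter and 10 mm thick, with a round stub 24 mm in diameter and 26 mm high in the middle of its top. It stands on the bench with the stub up.
- dial_axis (a point): Centre of the dial's horizontal axis (along the station's y), 105 mm above the bench, x = +40, y = -170 mm from the nest in the station's frame; axes as the station's. The dial is a drum of radius 34 mm between two dark cheeks (top 130 mm above the bench); its four dark ridges (rest, first, second, third click) pass white marks on the cheeks.
- dial_bar (a point): Centre of the dial's black crossbar, 20 mm thick, 60 mm long, along the station's y, on an arm 110 mm from the axis towards the robot (station's -x). At rest the arm points 0.45 rad above level (bar centre 153 mm above the bench); at the third click 0.45 rad below level (57 mm above the bench, same x as at rest; half-way 11 mm nearer to the robot).
- dial (a joint): Dial angle in rad: 0 at rest (arm up), grows as the bar is pressed down; clicks (valleys) at 0.3, 0.6, 0.9, hard stop at 1.0, just past the third. A spring returns it to 0 from anywhere: pressing takes about 4 to 8 N at the bar, jumping up by 2 to 4 N just past each click, and 6 to 10 N at the third. It slides the clamp shoe, which at the third click pushes lightly on the hub body.
- oddring_center (a point): Bystander: centre of the odd ring, aluminium, 40 mm outside diameter, 12 mm thick; too small, not of this kit.
- carton_center (a point): Bystander: centre of a small closed cardboard carton 90 x 60 x 50 mm.
- jar_center (a point): Bystander: centre of a jar with a steel lid, 56 mm in diameter, 65 mm high.
- tape_center (a point): Bystander: centre of a tape core, a cardboard ring 90 mm across and 30 mm high.
- wrench_grip (a point): Bystander: point on the handle of a wrench lying on the bench.
- driver_grip (a point): Bystander: point on the handle of a screwdriver lying on the bench.
There are look-alikes about, which are no part of the job. Leave any green or pink look-alike of the part that bears hub_center alone. What is shaped like the part that bears cap_center but purple is not meant.

How it is judged:
On the way, in this order (a step that is already met when the one before it is completed fails the run):
1. the spacer lies flat on the hub body in the nest, let go (horizontal distance between each of hub_center, spacer_center and nest below 0.0055 m and z of hub_center in the frame of nest between 0.015 and 0.021 m and angle between each of hub_center, spacer_center's own z axis and vertical below 0.07 rad and z of spacer_center in the frame of nest between 0.039 and 0.045 m and contact force between the fingers and spacer below 0.1 N), for 0.2 s.
2. the cap lies flat on the spacer in the nest, stub up, let go (horizontal distance between each of hub_center, spacer_center, cap_center and nest below 0.0055 m and z of hub_center in the frame of nest between 0.015 and 0.021 m and angle between each of hub_center, spacer_center, cap_center's own z axis and vertical below 0.07 rad and z of spacer_center in the frame of nest between 0.039 and 0.045 m and z of cap_center in the frame of nest between 0.063 and 0.069 m and contact force between the fingers and cap below 0.1 N), for 0.2 s.
3. the dial is pressed to the third click by the fingers (value of joint dial above 0.8 rad and contact force between the fingers and dial above 2 N), for 0.3 s.
At the end, for the whole second after the job is handed in: Hub body, spacer and cap are stacked upright in the nest (each within 5.5 mm of its axis, 3 mm of its height, 0.07 rad of upright), untouched by the fingers; the fingers press the dial with over 2 N and hold it still at the third click (0.80 rad up to its stop at 1.0) (all of step 2 and all of step 3 and contact force between the fingers and spacer below 0.1 N and velocity of joint dial between -0.3 and 0.3 rad/s); the arm keeps its last pose, push and grip.
It fails at once if a bystander is moved more than 40 mm (distance of any of oddring_center, carton_center, jar_center, tape_center, wrench_grip, driver_grip from where it was at the start of the episode above 0.04 m).
It also fails if it takes over 69 s, if anything falls off the work surface, if the arm or the gripper's body presses on something with over 40 N, if the wrist force passes 120 N, or if a joint passes its speed limit or range.

## Working session

There is one attempt and no reset: what is moved stays moved. The work goes in short steps, Python scripts to look and compute and a tool call to move; the robot and the scene stay as the last step left them, time stands still between calls to the robot, and variables do not carry over. Pictures are saved under pics/ and viewed, and the job is handed in when it is done.

Besides the shell and the picture viewer there is one more tool, called after ">>>" as name([rows], argument=value, ...), one row to a line, values as JSON. step_arm: Moves the arm, as the interface text tells. Its arguments: {"type":"object","properties":{"steps":{"type":"array"},"grip_force":{"type":"number"}},"required":["steps"]}

```bash
ls; mkdir -p pics; python3 - <<'E'
from station import ctrl, vision, ticket
import cv2,numpy as np,pickle
o=ctrl.get_obs();print(o)
for n in ["scene","side","wrist"]:
    o=ctrl.get_obs()
    p,d=vision.camera(n);print(n,vision.camera_params(n))
    cv2.imwrite(f"pics/{n}0.png",p[:,:,::-1]);np.savez(f"{n}0.npz",p=p,d=d,pos=o["ee_pos"],rot=o["eef_rot"])
E
```

```text
pics
{'time_s': 0.0, 'qpos': array([-1.38758906e+00,  3.00516855e-01,  1.52157588e+00, -2.62700988e-05,
        1.32067902e+00, -6.66046300e-02]), 'joint_vel': array([-0.00080943, -0.0003845 ,  0.00042495,  0.0016687 , -0.00198993,
       -0.00046711]), 'tau': array([ 3.90468820e-03, -5.31803226e+01, -3.52733839e+01,  7.09769432e-02,
        2.43294309e-02, -9.81603193e-05]), 'ee_pos': array([ 0.1359131 , -0.53267769,  0.20486343]), 'eef_rot': array([-3.14041447e+00, -5.30869709e-05,  2.49818381e-01]), 'force': array([-0.33627398, -0.59594769, -1.14593283]), 'moment': array([0.00500072, 0.00971103, 0.00501351]), 'grip_width': 0.09385177709164438}
scene {'fov_y': 44.67106808998264, 'cx': 254.48212653961653, 'cy': 194.37862352902823, 'k1': -0.00602912264264035, 'origin': array([1.52331845, 0.22552659, 0.99503115]), 'attitude': array([ 0.88917954, -0.00456516,  1.77495426])}
side {'fov_y': 50.36918289523889, 'cx': 250.72279560104857, 'cy': 192.6514929559195, 'k1': -0.034268790419285176, 'origin': array([ 0.08761303, -0.88922906,  1.10354879]), 'attitude': array([ 0.76825321, -0.01560119, -0.38857102])}
wrist {'fov_y': 71.68310057516733, 'cx': 252.26682351528953, 'cy': 196.27888463922503, 'k1': -0.03356629129434384, 'mount': array([[ 2.91610741e-04,  9.57632041e-01,  2.87994424e-01,
         8.41912963e-02],
       [ 9.99999691e-01, -4.89610194e-04,  6.15483297e-04,
         1.11279328e-03],
       [ 7.30411532e-04,  2.87994156e-01, -9.57631888e-01,
        -1.79226707e-01],
       [ 0.00000000e+00,  0.00000000e+00,  0.00000000e+00,
         1.00000000e+00]])}
```

View pics/scene0.png

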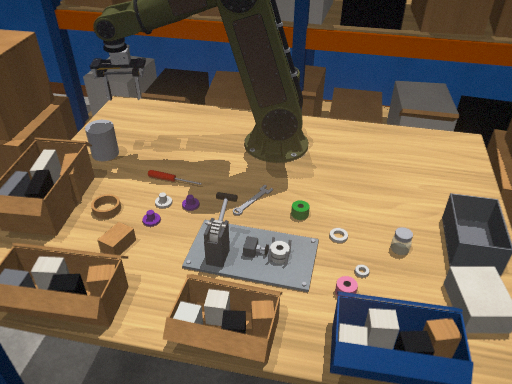

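View pics/side0.png

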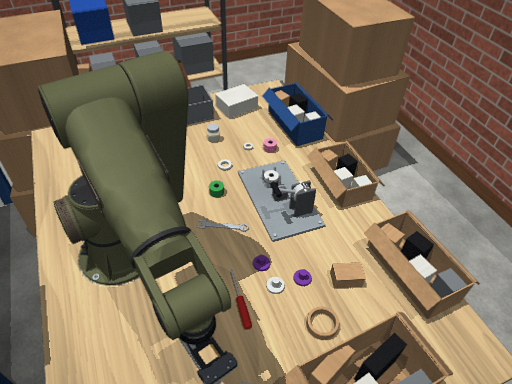

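View pics/wrist0.png

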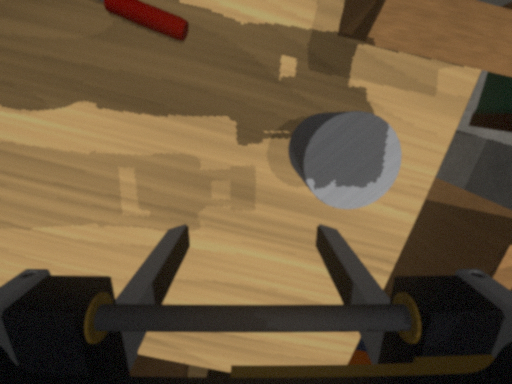

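Scene view: white cap at about (163,201) between the purple look-alikes, spacer at (339,236), odd ring at (361,271), station at (255,255) with hub at (280,250) and dial at (215,240). Side view: spacer (225,165), cap (276,286), hub (271,176).

```bash
cat > h.py <<'E'
import numpy as np,cv2
from scipy.spatial.transform import Rotation as R
from station import ctrl,vision,ticket
def K(n):
    c=vision.camera_params(n);f=192/np.tan(np.radians(c["fov_y"])/2);return c,f
def pose(n,pos=None,rot=None):
    c,f=K(n)
    if n=="wrist":
        T=np.eye(4);T[:3,:3]=R.from_euler("xyz",rot).as_matrix();T[:3,3]=pos
        M=T@c["mount"];return M[:3,:3],M[:3,3]
    return R.from_euler("xyz",c["attitude"]).as_matrix(),np.array(c["origin"])
def und(n,uv):
    c,f=K(n);A=np.array([[f,0,c["cx"]],[0,f,c["cy"]],[0,0,1.]])
    return cv2.undistortPoints(np.array(uv,float).reshape(-1,1,2),A,np.array([c["k1"],0,0,0,0.])).reshape(-1,2)
def rays(n,uv,pos=None,rot=None):
    Rm,o=pose(n,pos,rot);s=und(n,uv)
    d=np.c_[s[:,0],-s[:,1],-np.ones(len(s))]
    return o,d@Rm.T
def plane(n,uv,z,pos=None,rot=None):
    o,d=rays(n,uv,pos,rot);return o+d*((z-o[2])/d[:,2])[:,None]
def cloud(n,dep,pos=None,rot=None):
    v,u=np.mgrid[:384,:512];o,d=rays(n,np.c_[u.ravel(),v.ravel()],pos,rot)
    P=o+d*dep.reshape(-1,1);P[dep.ravel()==0]=np.nan;return P.reshape(384,512,3)
def tri(obs): # list of (o,d)
    A=np.zeros((3,3));b=np.zeros(3)
    for o,d in obs:
        d=d/np.linalg.norm(d);Q=np.eye(3)-np.outer(d,d);A+=Q;b+=Q@o
    p=np.linalg.solve(A,b);return p,[np.linalg.norm((np.eye(3)-np.outer(d,d)/(d@d))@(p-o)) for o,d in obs]
def snap(n,tag):
    o=ctrl.get_obs();p,d=vision.camera(n);cv2.imwrite(f"pics/{n}{tag}.png",p[:,:,::-1])
    np.savez(f"{n}{tag}.npz",p=p,d=d,pos=o["ee_pos"],rot=o["eef_rot"]);return p,d,o
def load(n,tag):
    z=np.load(f"{n}{tag}.npz");return z["p"],z["d"],z["pos"],z["rot"]
def crop(n,tag,u0,v0,u1,v1,s):
    p=cv2.imread(f"pics/{n}{tag}.png")[v0:v1,u0:u1]
    cv2.imwrite(f"pics/{n}{tag}_c{u0}_{v0}.png",cv2.resize(p,None,fx=s,fy=s,interpolation=cv2.INTER_CUBIC))
E
python3 - <<'E'
from h import *
S=load("scene","0");D=load("side","0")
for n,L in (("scene",{"cap":(163,201),"spacer":(330,236),"odd":(361,266),"hub":(280,243),"jar":(403,234),"dialtop":(217,222),"green":(300,205),"pink":(346,281),"wrench":(250,203),"driver":(162,176),"carton":(117,234),"tape":(106,206),"pl":(228,235)}),("side",{"cap":(276,282),"spacer":(219,165),"hub":(271,175)})):
    _,d,_,_=load(n,"0");P=cloud(n,d)
    for k,(u,v) in L.items(): print(n,k,P[v,u].round(4))
# triangulate coarse
crop("scene","0",170,180,330,300,5);crop("side","0",230,150,340,250,7)
crop("scene","0",90,170,220,250,6);crop("side","0",240,240,330,300,8)
crop("scene","0",310,210,430,300,6);crop("side","0",200,120,290,200,8)
E
```

```text
scene cap [ 0.4365 -0.2999  0.016 ]
scene spacer [0.4825 0.2471 0.0112]
scene odd [0.588  0.342  0.0134]
scene hub [0.5796 0.1089 0.0478]
scene jar [0.4893 0.4501 0.0663]
scene dialtop [ 0.6262 -0.06    0.1385]
scene green [0.3886 0.1423 0.0372]
scene pink [0.6712 0.3019 0.0353]
scene wrench [ 0.3722 -0.0233  0.0029]
scene driver [ 0.3104 -0.3501  0.0177]
scene carton [ 0.6441 -0.3593  0.0505]
scene tape [ 0.4798 -0.4832 -0.0019]
scene pl [ 0.6105 -0.0351  0.0798]
side cap [ 0.4235 -0.3138  0.0345]
side spacer [0.4431 0.2665 0.0133]
side hub [0.594  0.1038 0.0505]
```

View pics/scene0_c170_180.png

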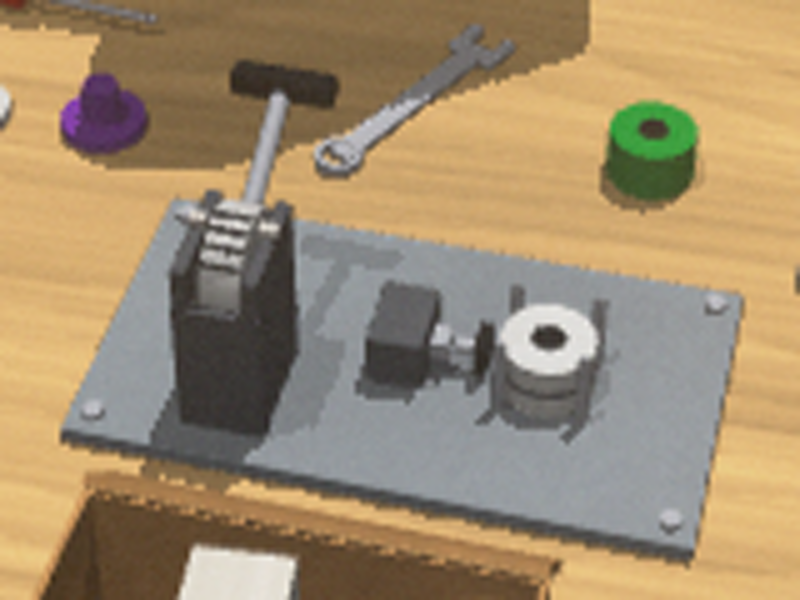

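View pics/side0_c230_150.png

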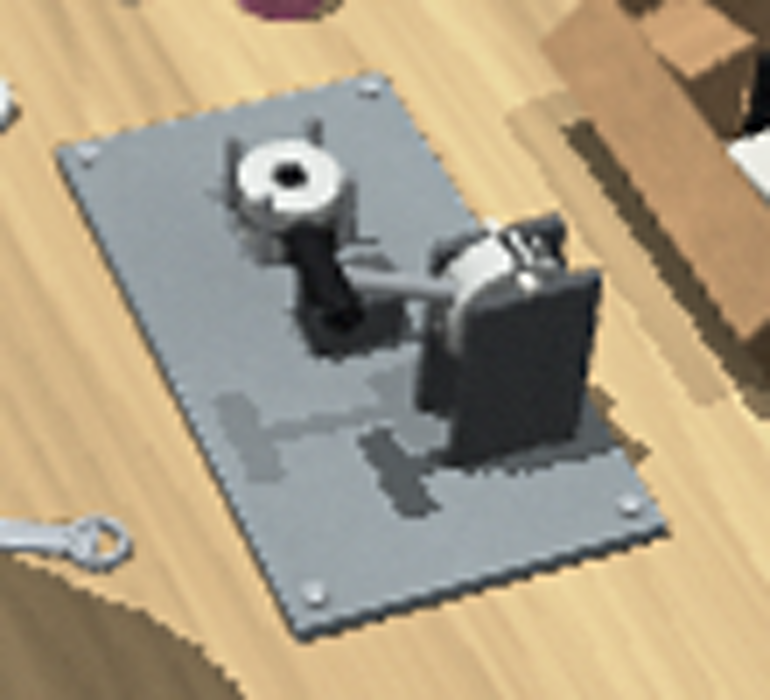

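View pics/scene0_c90_170.png

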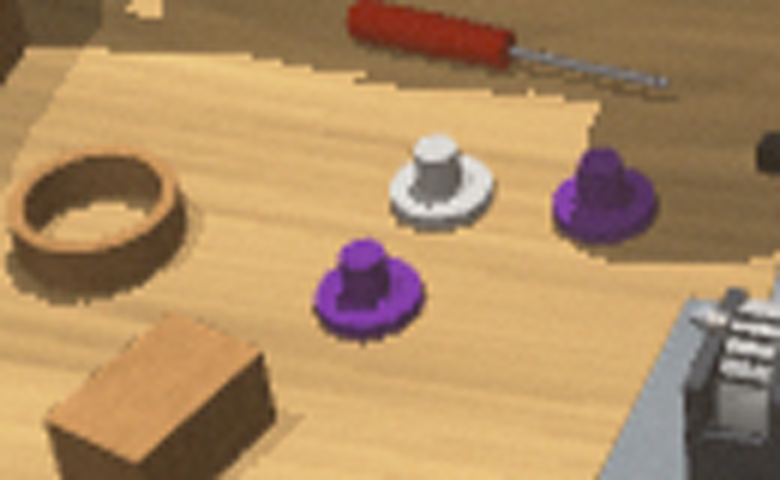

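View pics/scene0_c310_210.png

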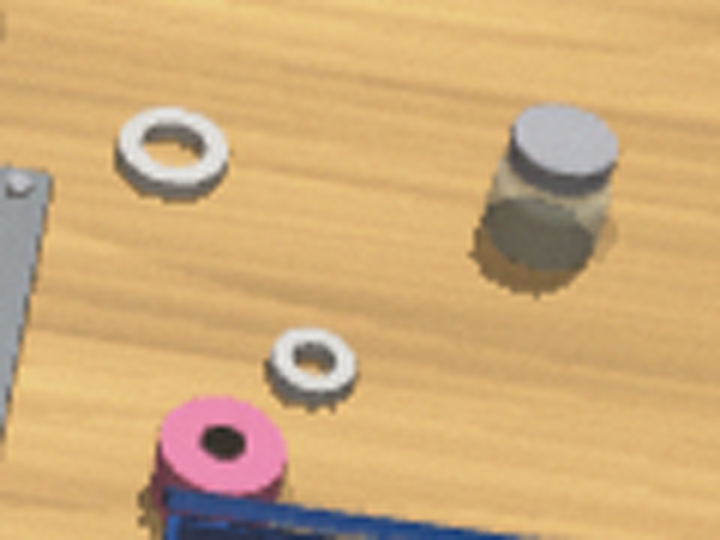

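View pics/side0_c200_120.png

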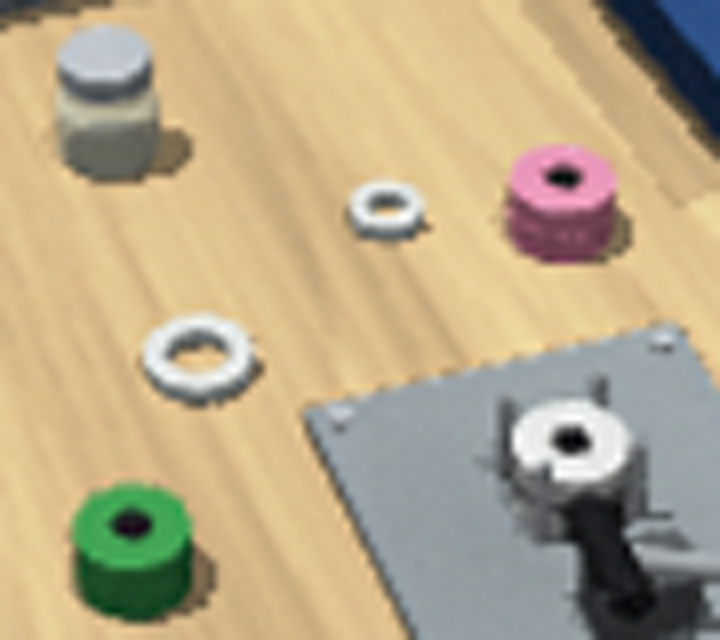

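View pics/side0_c240_240.png

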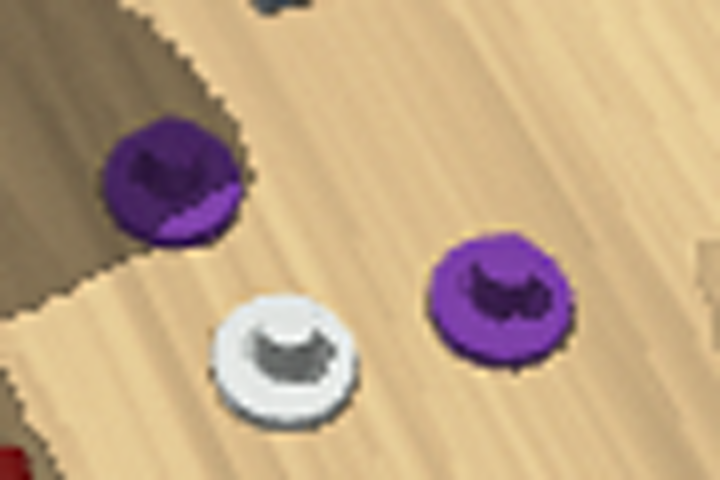

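```bash
python3 - <<'E'
from h import *
def t(a,b):
    o1,d1=rays("scene",[a]);o2,d2=rays("side",[b]);return tri([(o1,d1[0]),(o2,d2[0])])
s=lambda x,y,f,u,v:(x/f+u,y/f+v)
print("spacer",t(s(172,145,6,310,210),s(200,350,8,200,120)))
print("hub",t(s(549,337,5,170,180),s(291,176,7,230,150)))
b=[t(s(92,408,5,170,180),s(629,506,7,230,150)),t(s(716,302,5,170,180),s(88,154,7,230,150)),t(s(671,519,5,170,180),s(370,88,7,230,150))]
for x in b:print("bolt",x)
v=b[2][0]-b[0][0];print("y-axis along bolts1->3 ang",np.degrees(np.arctan2(v[1],v[0])),np.linalg.norm(v))
v=b[2][0]-b[1][0];print("x-axis",np.degrees(np.arctan2(v[1],v[0])),np.linalg.norm(v))
print("cap plate scene",plane("scene",[s(440,185,6,90,170)],.01),plane("side",[s(285,357,8,240,240)],.01), "stub",plane("scene",[s(436,148,6,90,170)],.036))
B=plane("side",[s(*p,7,230,150) for p in [(88,154),(370,88),(629,506),(314,592)]],.015);print(B)
print("tape",plane("scene",[(106,204)],.03),"bar",t(s(285,82,5,170,180),s(322,262,7,230,150)))
E
```

```text
spacer (array([0.46874089, 0.27118286, 0.00922618]), [np.float64(0.0015830106566426109), np.float64(0.0015830106566424188)])
hub (array([0.59721733, 0.1093429 , 0.045778  ]), [np.float64(0.002319220873840329), np.float64(0.002319220873840469)])
bolt (array([ 0.67241651, -0.13888749,  0.01195963]), [np.float64(0.0018161292755119207), np.float64(0.001816129275512004)])
bolt (array([0.51511395, 0.19815682, 0.01234397]), [np.float64(0.0020545199169007522), np.float64(0.002054519916900729)])
bolt (array([0.68595762, 0.19176155, 0.01195356]), [np.float64(0.0025168184669724933), np.float64(0.002516818466972504)])
y-axis along bolts1->3 ang 87.65486942577787 0.33092620174713405
x-axis -2.1437782290153002 0.17096377764881798
cap plate scene [[ 0.42885987 -0.30232516  0.01      ]] [[ 0.42630477 -0.30855987  0.01      ]] stub [[ 0.4285478  -0.30148264  0.036     ]]
[[ 0.51470596  0.19304903  0.015     ]
 [ 0.68502851  0.18584655  0.015     ]
 [ 0.67163534 -0.14266296  0.015     ]
 [ 0.50320866 -0.13413213  0.015     ]]
tape [[ 0.50408552 -0.46489586  0.03      ]] bar (array([ 0.53448476, -0.05496432,  0.15545963]), [np.float64(0.00012543471413131992), np.float64(0.00012543471413144685)])
```

```bash
cat > plan.py <<'E'
from h import *
import sys
# usage: plan.py x y z yawdeg : prints rounded rows from the current measured pose
def plan(t,yaw,vmax=0.040):
    o=ctrl.get_obs();p=np.array(o["ee_pos"]);r=R.from_euler("xyz",o["eef_rot"])
    G=R.from_euler("xyz",[np.pi,0,np.radians(yaw)])
    print("t",round(o["time_s"],2),"pos",p.round(4),"rpy",np.degrees(o["eef_rot"]).round(2),"F",o["force"].round(1),"w",round(o["grip_width"],4))
    t=np.array(t);rv=(r.inv()*G).as_rotvec();n=max(1,int(np.ceil(max(np.linalg.norm(t-p)/vmax,np.degrees(np.linalg.norm(rv))/7.0))))
    print("n",n)
    for i in range(n):
        q=p+(t-p)*i/n;rr=r*R.from_rotvec(rv*i/n)
        s=rr.inv().apply((t-p)/n);a=np.degrees(rv/n)
        print(i,"x %.4f y %.4f z %.4f  ax %.2f ay %.2f az %.2f"%(*s,*a))
if __name__=="__main__":
    a=list(map(float,sys.argv[1:]));plan(a[:3],a[3])
E
python3 plan.py .41 -.30 .205 87.8
```

```text
t 0.15 pos [ 0.1359 -0.5327  0.205 ] rpy [-179.95   -0.     14.31] F [ 0.8  0.  -0.1] w 0.094
n 11
0 x 0.0294 y -0.0143 z 0.0000  ax -0.00 ay -0.00 az -6.68
1 x 0.0308 y -0.0108 z 0.0000  ax -0.00 ay -0.00 az -6.68
2 x 0.0319 y -0.0072 z 0.0000  ax -0.00 ay -0.00 az -6.68
3 x 0.0325 y -0.0034 z 0.0000  ax -0.00 ay -0.00 az -6.68
4 x 0.0327 y 0.0004 z 0.0000  ax -0.00 ay -0.00 az -6.68
5 x 0.0324 y 0.0042 z 0.0000  ax -0.00 ay -0.00 az -6.68
6 x 0.0317 y 0.0079 z 0.0000  ax -0.00 ay -0.00 az -6.68
7 x 0.0306 y 0.0116 z 0.0000  ax -0.00 ay -0.00 az -6.68
8 x 0.0290 y 0.0151 z 0.0000  ax -0.00 ay -0.00 az -6.68
9 x 0.0271 y 0.0183 z 0.0000  ax -0.00 ay -0.00 az -6.68
10 x 0.0247 y 0.0213 z 0.0000  ax -0.00 ay -0.00 az -6.68
```

>>> step_arm([
  {"x": 0.029, "y": -0.014, "az": -6.7},
  {"x": 0.031, "y": -0.011, "az": -6.7},
  {"x": 0.032, "y": -0.007, "az": -6.7},
  {"x": 0.0325, "y": -0.003, "az": -6.7},
  {"x": 0.033, "y": 0.0, "az": -6.7},
])

```text
validation failed for argument at $.st...
```

>>> step_arm([
  {"x": 0.032, "y": 0.004, "az": -6.7},
  {"x": 0.032, "y": 0.008, "az": -6.7},
  {"x": 0.031, "y": 0.012, "az": -6.7},
  {"x": 0.029, "y": 0.015, "az": -6.7},
  {"x": 0.027, "y": 0.018, "az": -6.7},
])

```text
validation failed for argument at $.st...
```

```bash
python3 plan.py .41 -.30 .205 87.8
```

```text
t 0.15 pos [ 0.1359 -0.5327  0.205 ] rpy [-179.95   -0.     14.31] F [ 0.8  0.  -0.1] w 0.094
n 11
0 x 0.0294 y -0.0143 z 0.0000  ax -0.00 ay -0.00 az -6.68
1 x 0.0308 y -0.0108 z 0.0000  ax -0.00 ay -0.00 az -6.68
2 x 0.0319 y -0.0072 z 0.0000  ax -0.00 ay -0.00 az -6.68
3 x 0.0325 y -0.0034 z 0.0000  ax -0.00 ay -0.00 az -6.68
4 x 0.0327 y 0.0004 z 0.0000  ax -0.00 ay -0.00 az -6.68
5 x 0.0324 y 0.0042 z 0.0000  ax -0.00 ay -0.00 az -6.68
6 x 0.0317 y 0.0079 z 0.0000  ax -0.00 ay -0.00 az -6.68
7 x 0.0306 y 0.0116 z 0.0000  ax -0.00 ay -0.00 az -6.68
8 x 0.0290 y 0.0151 z 0.0000  ax -0.00 ay -0.00 az -6.68
9 x 0.0271 y 0.0183 z 0.0000  ax -0.00 ay -0.00 az -6.68
10 x 0.0247 y 0.0213 z 0.0000  ax -0.00 ay -0.00 az -6.68
```

>>> step_arm([
  {"x": 0.029, "y": -0.014, "z": 0, "ax": 0, "ay": 0, "az": -6.7, "claw": 0.094},
  {"x": 0.031, "y": -0.011, "z": 0, "ax": 0, "ay": 0, "az": -6.7, "claw": 0.094},
  {"x": 0.032, "y": -0.007, "z": 0, "ax": 0, "ay": 0, "az": -6.7, "claw": 0.094},
  {"x": 0.0325, "y": -0.003, "z": 0, "ax": 0, "ay": 0, "az": -6.7, "claw": 0.094},
  {"x": 0.033, "y": 0, "z": 0, "ax": 0, "ay": 0, "az": -6.7, "claw": 0.094},
])

```text
time_s: 0.57
ee_pos: [0.2601, -0.425, 0.2031]
eef_rot: [-3.138, -0.001, 0.847]
force: [0.5, -0.6, 0.3]
grip_width: 0.0938
```

>>> step_arm([
  {"x": 0.032, "y": 0.004, "z": 0, "ax": 0, "ay": 0, "az": -6.7, "claw": 0.094},
  {"x": 0.032, "y": 0.008, "z": 0, "ax": 0, "ay": 0, "az": -6.7, "claw": 0.094},
  {"x": 0.031, "y": 0.012, "z": 0, "ax": 0, "ay": 0, "az": -6.7, "claw": 0.094},
  {"x": 0.029, "y": 0.015, "z": 0, "ax": 0, "ay": 0, "az": -6.7, "claw": 0.094},
  {"x": 0.027, "y": 0.018, "z": 0, "ax": 0, "ay": 0, "az": -6.7, "claw": 0.094},
])

```text
time_s: 0.98
ee_pos: [0.3865, -0.3089, 0.2028]
eef_rot: [-3.139, -0.004, 1.461]
force: [0.4, -0.3, 0.1]
grip_width: 0.0941
```

```bash
python3 plan.py .41 -.30 .205 87.8
```

```text
t 0.98 pos [ 0.3865 -0.3089  0.2028] rpy [-179.84   -0.22   83.71] F [ 0.4 -0.3  0.1] w 0.0941
n 1
0 x 0.0114 y 0.0224 z -0.0022  ax -0.15 ay -0.23 az -4.09
```

>>> step_arm([
  {"x": 0.011, "y": 0.022, "z": -0.002, "ax": 0, "ay": 0, "az": -4.1, "claw": 0.094},
  {"x": 0, "y": 0, "z": 0, "ax": 0, "ay": 0, "az": 0, "claw": 0.094},
])

```text
time_s: 1.15
ee_pos: [0.4133, -0.2959, 0.2047]
eef_rot: [-3.139, -0.005, 1.549]
force: [0.0, -0.6, 0.1]
grip_width: 0.0939
```

```bash
python3 - <<'E'
from h import *
p,d,o=snap("wrist","1");print(o["ee_pos"],np.degrees(o["eef_rot"]),o["joint_vel"].round(3))
E
```

```text
[ 0.41334094 -0.29586627  0.20467667] [-179.87016486   -0.28072253   88.73191854] [-0.008 -0.034  0.065 -0.008 -0.003  0.014]
```

View pics/wrist1.png

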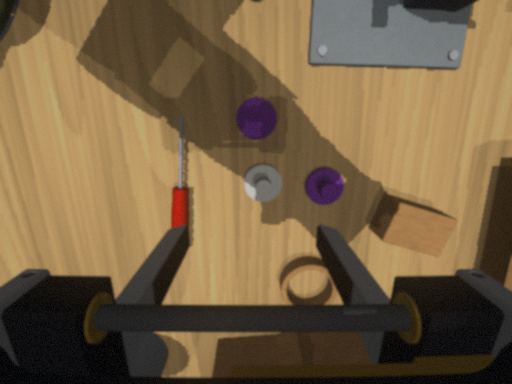

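```bash
python3 - <<'E'
from h import *
crop("wrist","1",210,80,360,230,5)
p,d,pos,rot=load("wrist","1");P=cloud("wrist",d,pos,rot)
for u,v in [(263,181),(250,192),(275,195),(300,250)]:print(u,v,P[v,u].round(4))
m=(P[...,2]>.031)&(P[...,2]<.05)&(abs(P[...,0]-.43)<.03)&(abs(P[...,1]+.303)<.03);print(m.sum(),np.nanmean(P[m],0),P[m].min(0),P[m].max(0))
m=(P[...,2]>.006)&(P[...,2]<.014)&(abs(P[...,0]-.43)<.035)&(abs(P[...,1]+.303)<.035);print(m.sum(),P[m].min(0),P[m].max(0))
E
```

```text
263 181 [ 0.4275 -0.2949  0.0368]
250 192 [ 0.4092 -0.3175  0.0091]
275 195 [ 0.4458 -0.3227  0.0097]
300 250 [ 4.870e-01 -4.182e-01  2.000e-04]
239 [ 0.42819251 -0.30447631  0.03586563] [ 0.41657858 -0.31628037  0.03104217] [ 0.43967391 -0.29340216  0.03797624]
843 [ 0.40076932 -0.33157785  0.0060123 ] [ 0.45607586 -0.27760279  0.01396484]
```

View pics/wrist1_c210_80.png

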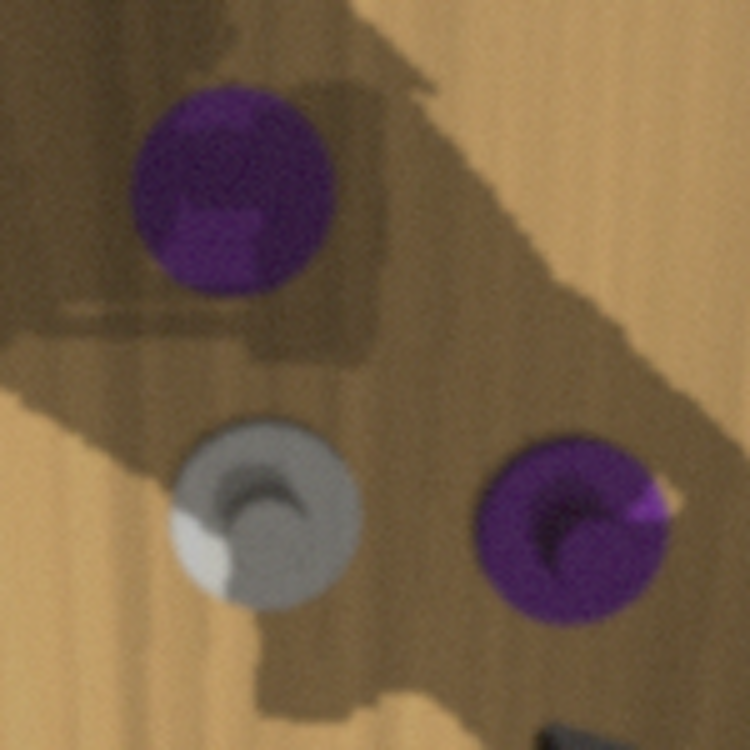

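```bash
python3 plan.py .469 .265 .205 87.8
```

```text
t 1.2 pos [ 0.4119 -0.2964  0.2044] rpy [-179.82   -0.29   88.52] F [-1.  -0.8  0.8] w 0.094
n 15
0 x 0.0375 y 0.0028 z 0.0001  ax -0.01 ay -0.02 az 0.05
1 x 0.0375 y 0.0028 z 0.0001  ax -0.01 ay -0.02 az 0.05
2 x 0.0375 y 0.0028 z 0.0001  ax -0.01 ay -0.02 az 0.05
3 x 0.0375 y 0.0027 z 0.0001  ax -0.01 ay -0.02 az 0.05
4 x 0.0375 y 0.0027 z 0.0001  ax -0.01 ay -0.02 az 0.05
5 x 0.0375 y 0.0027 z 0.0001  ax -0.01 ay -0.02 az 0.05
6 x 0.0375 y 0.0026 z 0.0001  ax -0.01 ay -0.02 az 0.05
7 x 0.0375 y 0.0026 z 0.0001  ax -0.01 ay -0.02 az 0.05
8 x 0.0375 y 0.0026 z 0.0000  ax -0.01 ay -0.02 az 0.05
9 x 0.0375 y 0.0026 z 0.0000  ax -0.01 ay -0.02 az 0.05
10 x 0.0375 y 0.0025 z 0.0000  ax -0.01 ay -0.02 az 0.05
11 x 0.0375 y 0.0025 z 0.0000  ax -0.01 ay -0.02 az 0.05
12 x 0.0375 y 0.0025 z -0.0000  ax -0.01 ay -0.02 az 0.05
13 x 0.0375 y 0.0024 z -0.0000  ax -0.01 ay -0.02 az 0.05
14 x 0.0375 y 0.0024 z -0.0000  ax -0.01 ay -0.02 az 0.05
```

>>> step_arm([
  {"x": 0.0375, "y": 0.003, "z": 0, "ax": 0, "ay": 0, "az": 0.1, "claw": 0.094},
  {"x": 0.0375, "y": 0.003, "z": 0, "ax": 0, "ay": 0, "az": 0.1, "claw": 0.094},
  {"x": 0.0375, "y": 0.003, "z": 0, "ax": 0, "ay": 0, "az": 0, "claw": 0.094},
  {"x": 0.0375, "y": 0.003, "z": 0, "ax": 0, "ay": 0, "az": 0, "claw": 0.094},
  {"x": 0.0375, "y": 0.003, "z": 0, "ax": 0, "ay": 0, "az": 0, "claw": 0.094},
])

```text
time_s: 1.62
ee_pos: [0.4298, -0.11, 0.2031]
eef_rot: [-3.135, -0.005, 1.523]
force: [0.7, 0.4, 0.1]
grip_width: 0.0939
```

>>> step_arm([
  {"x": 0.0375, "y": 0.003, "z": 0, "ax": 0, "ay": 0, "az": 0.1, "claw": 0.094},
  {"x": 0.0375, "y": 0.003, "z": 0, "ax": 0, "ay": 0, "az": 0.1, "claw": 0.094},
  {"x": 0.0375, "y": 0.003, "z": 0, "ax": 0, "ay": 0, "az": 0, "claw": 0.094},
  {"x": 0.0375, "y": 0.003, "z": 0, "ax": 0, "ay": 0, "az": 0, "claw": 0.094},
  {"x": 0.0375, "y": 0.003, "z": 0, "ax": 0, "ay": 0, "az": 0, "claw": 0.094},
])

```text
time_s: 2.03
ee_pos: [0.4523, 0.0812, 0.2039]
eef_rot: [-3.135, -0.004, 1.505]
force: [0.9, -1.3, -0.1]
grip_width: 0.0938
```

>>> step_arm([
  {"x": 0.0375, "y": 0.002, "z": 0, "ax": 0, "ay": 0, "az": 0, "claw": 0.094},
  {"x": 0.0375, "y": 0.002, "z": 0, "ax": 0, "ay": 0, "az": 0, "claw": 0.094},
])

```text
time_s: 2.2
ee_pos: [0.4607, 0.1578, 0.2042]
eef_rot: [-3.135, -0.004, 1.5]
force: [0.3, -1.0, 0.1]
grip_width: 0.0939
```

```bash
python3 plan.py .469 .265 .205 87.8
```

```text
t 2.2 pos [0.4607 0.1578 0.2042] rpy [-179.62   -0.23   85.95] F [ 0.3 -1.   0.1] w 0.0939
n 3
0 x 0.0358 y 0.0002 z -0.0001  ax -0.12 ay -0.08 az -0.62
1 x 0.0358 y 0.0006 z -0.0002  ax -0.12 ay -0.08 az -0.62
2 x 0.0358 y 0.0010 z -0.0002  ax -0.12 ay -0.08 az -0.62
```

>>> step_arm([
  {"x": 0.036, "y": 0, "z": 0, "ax": -0.1, "ay": -0.1, "az": -0.6, "claw": 0.094},
  {"x": 0.036, "y": 0.0005, "z": 0, "ax": -0.1, "ay": -0.1, "az": -0.6, "claw": 0.094},
  {"x": 0.032, "y": 0, "z": 0, "ax": -0.1, "ay": -0.1, "az": -0.6, "claw": 0.094},
  {"x": 0, "y": 0, "z": 0, "ax": 0, "ay": 0, "az": 0, "claw": 0.094},
])

```text
time_s: 2.53
ee_pos: [0.4672, 0.2681, 0.2034]
eef_rot: [-3.139, 0.002, 1.527]
force: [-0.6, -0.9, -1.0]
grip_width: 0.0939
```

```bash
cat > ring.py <<'E'
from h import *
import sys
tag=sys.argv[1];cx,cy=map(float,sys.argv[2:4])
p,d,o=snap("wrist",tag);print(o["time_s"],o["ee_pos"].round(4),np.degrees(o["eef_rot"]).round(2),"v",abs(o["joint_vel"]).max())
P=cloud("wrist",d,o["ee_pos"],o["eef_rot"])
for a,b in [(.004,.02),(.009,.02),(.03,.07)]:
    m=(P[...,2]>a)&(P[...,2]<b)&(np.hypot(P[...,0]-cx,P[...,1]-cy)<.04)
    if m.sum()>10: print(a,m.sum(),"med",np.median(P[m],0).round(4),"mid",((P[m].min(0)+P[m].max(0))/2).round(4),"size",np.ptp(P[m],0).round(4),"circ",cv2.minEnclosingCircle(P[m][:,:2].astype(np.float32)))
E
python3 ring.py 2 .469 .271
```

```text
2.5333 [0.4672 0.2681 0.2034] [-1.7988e+02  1.0000e-01  8.7490e+01] v 0.05307724315418849
0.004 818 med [0.4688 0.2719 0.0118] mid [0.4682 0.2711 0.0091] size [0.0543 0.0542 0.0102] circ ((0.46865949034690857, 0.2708418071269989), 0.02774086780846119)
0.009 781 med [0.4688 0.2719 0.0119] mid [0.4682 0.2711 0.0116] size [0.0543 0.0542 0.0052] circ ((0.46861109137535095, 0.2708582580089569), 0.027789216488599777)
```

View pics/wrist2.png

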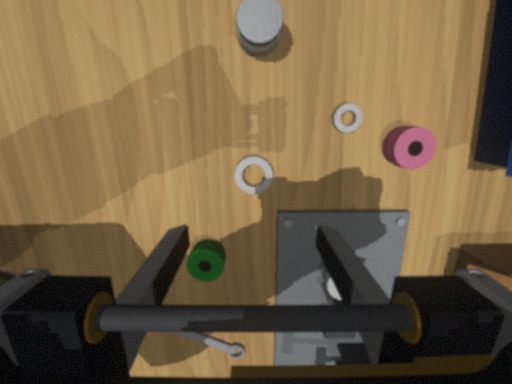

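```bash
python3 plan.py .4685 .271 .03 87.8
```

```text
t 2.58 pos [0.4673 0.2661 0.2032] rpy [-1.7986e+02  1.4000e-01  8.7450e+01] F [-0.4 -0.3 -0.3] w 0.0938
n 5
0 x 0.0011 y 0.0003 z 0.0346  ax -0.03 ay 0.03 az -0.07
1 x 0.0011 y 0.0003 z 0.0346  ax -0.03 ay 0.03 az -0.07
2 x 0.0010 y 0.0003 z 0.0346  ax -0.03 ay 0.03 az -0.07
3 x 0.0010 y 0.0002 z 0.0346  ax -0.03 ay 0.03 az -0.07
4 x 0.0010 y 0.0002 z 0.0346  ax -0.03 ay 0.03 az -0.07
```

>>> step_arm([
  {"x": 0.001, "y": 0.0003, "z": 0.035, "ax": 0, "ay": 0, "az": -0.1, "claw": 0.085},
  {"x": 0.001, "y": 0.0003, "z": 0.035, "ax": 0, "ay": 0, "az": -0.1, "claw": 0.085},
  {"x": 0.001, "y": 0.0003, "z": 0.035, "ax": 0, "ay": 0, "az": -0.1, "claw": 0.085},
  {"x": 0.001, "y": 0.0003, "z": 0.03, "ax": 0, "ay": 0, "az": 0, "claw": 0.085},
  {"x": 0.001, "y": 0.0003, "z": 0.02, "ax": 0, "ay": 0, "az": 0, "claw": 0.085},
])

```text
time_s: 3.0
ee_pos: [0.4724, 0.2649, 0.0478]
eef_rot: [3.135, -0.001, 1.521]
force: [0.7, -0.3, 0.7]
grip_width: 0.0849
```

```bash
python3 plan.py .4685 .271 .004 87.8;python3 ring.py 3 .469 .271
```

```text
t 3.0 pos [0.4724 0.2649 0.0478] rpy [ 1.7961e+02 -7.0000e-02  8.7170e+01] F [ 0.7 -0.3  0.7] w 0.0849
n 2
0 x 0.0029 y -0.0023 z 0.0219  ax 0.19 ay -0.04 az -0.32
1 x 0.0030 y -0.0022 z 0.0219  ax 0.19 ay -0.04 az -0.32
3.0 [0.4724 0.2649 0.0478] [ 1.7961e+02 -7.0000e-02  8.7170e+01] v 0.4927780911542556
0.004 2244 med [0.4685 0.2726 0.0118] mid [0.4686 0.2706 0.0091] size [0.0555 0.0557 0.0102] circ ((0.4685741066932678, 0.27062320709228516), 0.02806074358522892)
0.009 2077 med [0.4685 0.2729 0.0119] mid [0.4686 0.2706 0.0116] size [0.0555 0.0557 0.0052] circ ((0.4684653878211975, 0.2706736922264099), 0.028079183772206306)
0.03 147 med [0.4301 0.2698 0.0593] mid [0.43   0.2687 0.0585] size [0.0016 0.0125 0.0228] circ ((0.42965954542160034, 0.2686857283115387), 0.006341028492897749)
```

View pics/wrist3.png

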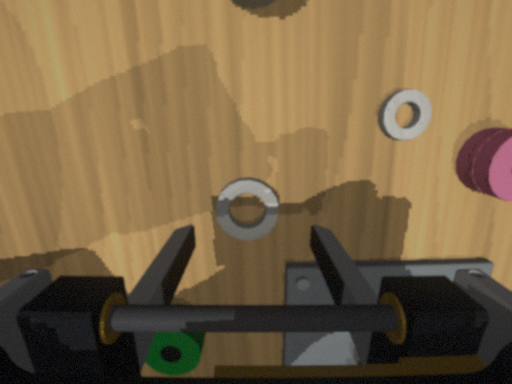

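>>> step_arm([
  {"x": 0.006, "y": -0.004, "z": 0.015, "ax": 0.2, "ay": 0, "az": -0.6, "claw": 0.085},
  {"x": 0, "y": 0, "z": 0, "ax": 0, "ay": 0, "az": 0, "claw": 0.085},
])

```text
time_s: 3.22
ee_pos: [0.4672, 0.2669, 0.0284]
eef_rot: [-3.138, 0.003, 1.527]
force: [-0.7, -0.7, -0.9]
grip_width: 0.0854
```

```bash
python3 plan.py .4686 .2706 .004 87.8
```

```text
t 3.22 pos [0.4672 0.2669 0.0284] rpy [-1.7977e+02  1.7000e-01  8.7490e+01] F [-0.7 -0.7 -0.9] w 0.0854
n 1
0 x 0.0038 y 0.0013 z 0.0244  ax -0.23 ay 0.17 az -0.31
```

>>> step_arm([
  {"x": 0.004, "y": 0.001, "z": 0.014, "ax": -0.2, "ay": 0.2, "az": -0.3, "claw": 0.085},
  {"x": 0, "y": 0, "z": 0.008, "ax": 0, "ay": 0, "az": 0, "claw": 0.085},
  {"x": 0, "y": 0, "z": 0, "ax": 0, "ay": 0, "az": 0, "claw": 0.085},
])

```text
time_s: 3.47
ee_pos: [0.4706, 0.2683, 0.0095]
eef_rot: [3.139, -0.002, 1.527]
force: [-0.2, 0.6, 0.2]
grip_width: 0.0851
```

```bash
python3 plan.py .4686 .2706 .004 87.8
```

```text
t 3.47 pos [0.4706 0.2683 0.0095] rpy [ 1.7986e+02 -9.0000e-02  8.7520e+01] F [-0.2  0.6  0.2] w 0.0851
n 1
0 x 0.0022 y -0.0021 z 0.0055  ax 0.14 ay -0.09 az -0.28
```

>>> step_arm([
  {"x": 0.002, "y": -0.001, "z": 0.005, "ax": 0.1, "ay": 0, "az": -0.3, "claw": 0.085},
  {"x": 0, "y": 0, "z": 0, "ax": 0, "ay": 0, "az": 0, "claw": 0.085},
  {"x": 0, "y": 0, "z": 0, "ax": 0, "ay": 0, "az": 0, "claw": 0.085},
])

```text
time_s: 3.72
ee_pos: [0.4713, 0.2697, 0.0073]
eef_rot: [3.138, -0.003, 1.531]
force: [0.0, -0.8, 0.1]
grip_width: 0.0851
```

```bash
python3 plan.py .4686 .2706 .004 87.8; python3 ring.py 4 .469 .271; python3 plan.py .4686 .2706 .004 87.8;
```

```text
t 3.72 pos [0.4713 0.2697 0.0073] rpy [ 1.798e+02 -1.600e-01  8.771e+01] F [ 0.  -0.8  0.1] w 0.0851
n 1
0 x 0.0008 y -0.0027 z 0.0033  ax 0.20 ay -0.16 az -0.09
3.7167 [0.4713 0.2697 0.0073] [ 1.798e+02 -1.600e-01  8.771e+01] v 0.005853342082641549
0.004 3210 med [0.4686 0.2726 0.0117] mid [0.4625 0.2708 0.0113] size [0.0669 0.0554 0.0145] circ ((0.4626525342464447, 0.2698432207107544), 0.03380279615521431)
0.009 2934 med [0.4686 0.273  0.0118] mid [0.4625 0.2708 0.0138] size [0.0669 0.0554 0.0095] circ ((0.46264010667800903, 0.26940950751304626), 0.033743541687726974)
t 3.77 pos [0.4712 0.2697 0.0072] rpy [ 1.7981e+02 -1.6000e-01  8.7720e+01] F [ 0.7 -0.3 -1.1] w 0.0849
n 1
0 x 0.0008 y -0.0026 z 0.0032  ax 0.19 ay -0.16 az -0.09
```

View pics/wrist4.png

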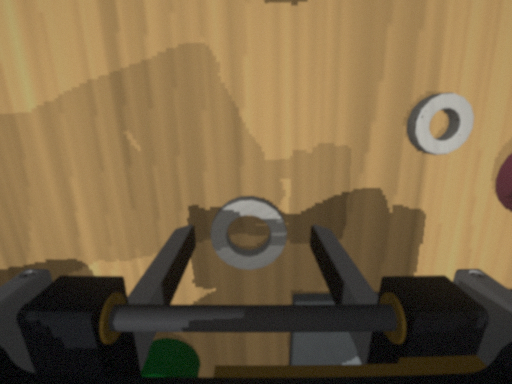

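>>> step_arm([
  {"x": 0.001, "y": -0.0025, "z": 0.0035, "ax": 0.2, "ay": -0.1, "az": 0, "claw": 0.085},
  {"x": 0, "y": 0, "z": 0, "ax": 0, "ay": 0, "az": 0, "claw": 0.065},
  {"x": 0, "y": 0, "z": 0, "ax": 0, "ay": 0, "az": 0, "claw": 0.05},
  {"x": 0, "y": 0, "z": 0, "ax": 0, "ay": 0, "az": 0, "claw": 0.05},
  {"x": 0, "y": 0, "z": 0, "ax": 0, "ay": 0, "az": 0, "claw": 0.05},
], grip_force=20)

```text
time_s: 4.18
ee_pos: [0.4689, 0.2712, 0.0047]
eef_rot: [3.141, -0.002, 1.531]
force: [-0.1, -0.4, -0.2]
grip_width: 0.0621
```

>>> step_arm([
  {"x": 0, "y": 0, "z": 0, "ax": 0, "ay": 0, "az": 0, "claw": 0.05},
  {"x": 0, "y": 0, "z": 0, "ax": 0, "ay": 0, "az": 0, "claw": 0.05},
  {"x": 0, "y": 0, "z": 0, "ax": 0, "ay": 0, "az": 0, "claw": 0.05},
])

```text
time_s: 4.43
ee_pos: [0.4689, 0.2713, 0.0047]
eef_rot: [3.141, -0.002, 1.531]
force: [-0.2, -0.2, -0.2]
grip_width: 0.0557
```

>>> step_arm([
  {"x": 0, "y": 0, "z": -0.02, "ax": 0, "ay": 0, "az": 0, "claw": 0.05},
  {"x": 0, "y": 0, "z": -0.04, "ax": 0, "ay": 0, "az": 0, "claw": 0.05},
  {"x": 0, "y": 0, "z": -0.04, "ax": 0, "ay": 0, "az": 0, "claw": 0.05},
  {"x": 0, "y": 0, "z": -0.04, "ax": 0, "ay": 0, "az": 0, "claw": 0.05},
  {"x": 0, "y": 0, "z": -0.03, "ax": 0, "ay": 0, "az": 0, "claw": 0.05},
])

```text
time_s: 4.85
ee_pos: [0.4653, 0.2692, 0.1737]
eef_rot: [-3.129, 0.006, 1.531]
force: [0.4, 0.6, 0.1]
grip_width: 0.0557
```

```bash
python3 plan.py .597 .105 .19 87.8
```

```text
t 4.85 pos [0.4653 0.2692 0.1737] rpy [-179.27    0.34   87.72] F [0.4 0.6 0.1] w 0.0557
n 6
0 x -0.0265 y 0.0230 z -0.0028  ax -0.12 ay 0.06 az -0.01
1 x -0.0265 y 0.0230 z -0.0028  ax -0.12 ay 0.06 az -0.01
2 x -0.0265 y 0.0230 z -0.0028  ax -0.12 ay 0.06 az -0.01
3 x -0.0265 y 0.0230 z -0.0028  ax -0.12 ay 0.06 az -0.01
4 x -0.0265 y 0.0230 z -0.0028  ax -0.12 ay 0.06 az -0.01
5 x -0.0265 y 0.0230 z -0.0027  ax -0.12 ay 0.06 az -0.01
```

>>> step_arm([
  {"x": -0.027, "y": 0.023, "z": -0.003, "ax": -0.1, "ay": 0.1, "az": 0, "claw": 0.05},
  {"x": -0.027, "y": 0.023, "z": -0.003, "ax": -0.1, "ay": 0.1, "az": 0, "claw": 0.05},
  {"x": -0.027, "y": 0.023, "z": -0.003, "ax": -0.1, "ay": 0.1, "az": 0, "claw": 0.05},
  {"x": -0.027, "y": 0.023, "z": -0.003, "ax": -0.1, "ay": 0, "az": 0, "claw": 0.05},
  {"x": -0.027, "y": 0.023, "z": -0.003, "ax": -0.1, "ay": 0, "az": 0, "claw": 0.05},
])

```text
time_s: 5.27
ee_pos: [0.5782, 0.1307, 0.1991]
eef_rot: [3.132, -0.006, 1.541]
force: [0.3, 0.0, -0.3]
grip_width: 0.0557
```

>>> step_arm([
  {"x": -0.02, "y": 0.023, "z": 0, "ax": 0, "ay": 0, "az": 0, "claw": 0.05},
  {"x": 0, "y": 0, "z": 0, "ax": 0, "ay": 0, "az": 0, "claw": 0.05},
  {"x": 0, "y": 0, "z": 0, "ax": 0, "ay": 0, "az": 0, "claw": 0.05},
  {"x": 0, "y": 0, "z": 0, "ax": 0, "ay": 0, "az": 0, "claw": 0.05},
])

```text
time_s: 5.6
ee_pos: [0.6044, 0.1027, 0.1989]
eef_rot: [3.132, -0.005, 1.534]
force: [-0.3, 0.6, -1.0]
grip_width: 0.0558
```

```bash
python3 plan.py .597 .109 .12 87.8; python3 ring.py 5 .597 .109; python3 plan.py .597 .109 .12 87.8;python3 -c "
from h import *
crop('wrist','5',150,80,350,280,4)"
```

```text
t 5.6 pos [0.6044 0.1027 0.1989] rpy [179.45  -0.29  87.89] F [-0.3  0.6 -1. ] w 0.0558
n 2
0 x 0.0028 y -0.0042 z 0.0394  ax 0.28 ay -0.15 az 0.04
1 x 0.0029 y -0.0040 z 0.0394  ax 0.28 ay -0.15 az 0.04
5.6 [0.6044 0.1027 0.1989] [179.45  -0.29  87.89] v 0.006321484524949574
0.004 779 med [0.595  0.1257 0.0121] mid [0.5965 0.1104 0.0147] size [0.0788 0.0772 0.0097] circ ((0.5970457792282104, 0.10902836918830872), 0.0400722436606884)
0.009 779 med [0.595  0.1257 0.0121] mid [0.5965 0.1104 0.0147] size [0.0788 0.0772 0.0097] circ ((0.5970457792282104, 0.10902836918830872), 0.0400722436606884)
0.03 1711 med [0.598  0.1114 0.048 ] mid [0.5985 0.1107 0.0477] size [0.0559 0.0551 0.0353] circ ((0.5984773635864258, 0.11034441739320755), 0.03728385642170906)
t 5.65 pos [0.6042 0.1031 0.199 ] rpy [179.45  -0.3   87.92] F [-0.  -0.4 -0.5] w 0.056
n 2
0 x 0.0026 y -0.0041 z 0.0395  ax 0.28 ay -0.15 az 0.06
1 x 0.0027 y -0.0039 z 0.0395  ax 0.28 ay -0.15 az 0.06
```

View pics/wrist5.png

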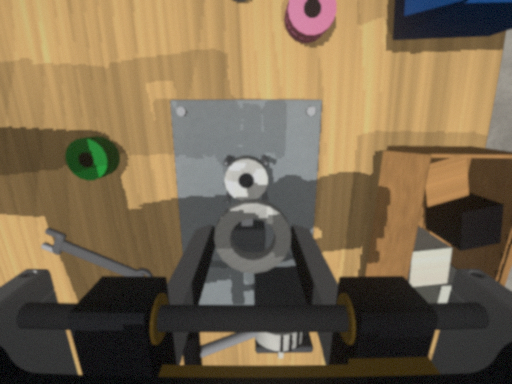

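View pics/wrist5_c150_80.png

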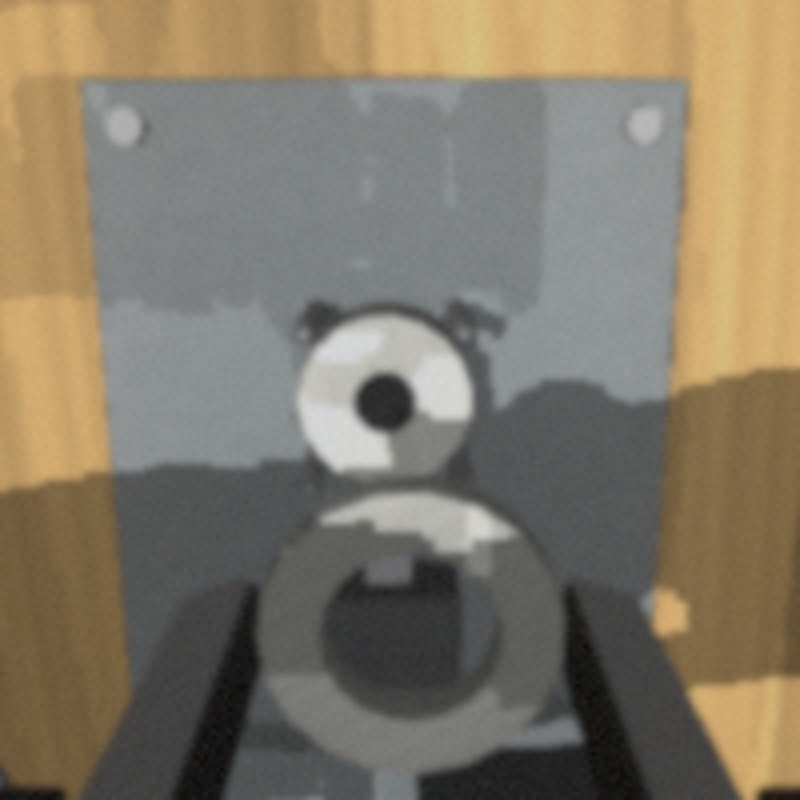

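```bash
python3 - <<'E'
from h import *
p,d,pos,rot=load("wrist","5");P=cloud("wrist",d,pos,rot)
print("bore",plane("wrist",[(246.25,180.25)],.048,pos,rot))
B=plane("wrist",[(124/4+150,126/4+80),(645/4+150,125/4+80)],.015,pos,rot);v=B[1]-B[0];print("bolts",B,np.degrees(np.arctan2(v[1],v[0])))
m=(P[...,2]>.046)&(P[...,2]<.05)&(np.hypot(P[...,0]-.598,P[...,1]-.11)<.035)
A=P[m];print("hub top",A.min(0),A.max(0),A.mean(0))
# fit circle of outer edge using contour
mm=(m*255).astype(np.uint8)
m=(P[...,2]>.054)&(P[...,2]<.075)&(np.hypot(P[...,0]-.598,P[...,1]-.11)<.045)
lab=cv2.connectedComponentsWithStats(m.astype(np.uint8));
for i in range(1,lab[0]):
    q=P[lab[1]==i];print("post",len(q),q.mean(0).round(4),q.max(0).round(4),lab[3][i])
# held ring
Rt=R.from_euler("xyz",rot);T=Rt.inv().apply((P-pos).reshape(-1,3)).reshape(P.shape)
m=(T[...,2]>-.02)&(T[...,2]<.003)&(abs(T[...,1])<.026)&(abs(T[...,0])<.04)
A=T[m];print("ring tool",len(A),A.min(0),A.max(0),np.median(A,0),cv2.minEnclosingCircle(A[:,:2].astype(np.float32)))
E
```

```text
bore [[0.59853605 0.10917357 0.048     ]]
bolts [[0.51651888 0.19701324 0.015     ]
 [0.68697422 0.1910345  0.015     ]] -2.00882976296932
hub top [0.57102955 0.08318452 0.04603081] [0.62516183 0.13686654 0.04995846] [0.59823906 0.11002374 0.04801494]
post 35 [0.5757 0.135  0.0605] [0.5789 0.1382 0.0653] [226.2        162.34285714]
post 33 [0.6229 0.1333 0.0611] [0.6261 0.1365 0.065 ] [265.51515152 162.39393939]
post 36 [0.5743 0.0874 0.0602] [0.5772 0.0902 0.0643] [227.52777778 200.13888889]
post 22 [0.6219 0.0868 0.0595] [0.6251 0.089  0.0635] [265.5        198.95454545]
ring tool 3322 [-0.02832912 -0.02599833 -0.00910767] [0.02741876 0.02597481 0.00294859] [ 1.52405265e-03 -7.57076263e-05 -7.03148233e-03] ((-0.0005883172852918506, 0.00032940678647719324), 0.028272077441215515)
```

```bash
python3 plan.py .5985 .1105 .10 87.95
```

```text
t 5.65 pos [0.6042 0.1031 0.199 ] rpy [179.45  -0.3   87.92] F [-0.  -0.4 -0.5] w 0.056
n 3
0 x 0.0022 y -0.0023 z 0.0330  ax 0.18 ay -0.10 az -0.01
1 x 0.0023 y -0.0022 z 0.0330  ax 0.18 ay -0.10 az -0.01
2 x 0.0023 y -0.0021 z 0.0330  ax 0.18 ay -0.10 az -0.01
```

>>> step_arm([
  {"x": 0.002, "y": -0.002, "z": 0.033, "ax": 0.2, "ay": -0.1, "az": 0, "claw": 0.05},
  {"x": 0.002, "y": -0.002, "z": 0.033, "ax": 0.2, "ay": -0.1, "az": 0, "claw": 0.05},
  {"x": 0.002, "y": -0.002, "z": 0.025, "ax": 0.1, "ay": -0.1, "az": 0, "claw": 0.05},
  {"x": 0, "y": 0, "z": 0, "ax": 0, "ay": 0, "az": 0, "claw": 0.05},
  {"x": 0, "y": 0, "z": 0, "ax": 0, "ay": 0, "az": 0, "claw": 0.05},
])

```text
time_s: 6.07
ee_pos: [0.597, 0.1147, 0.1077]
eef_rot: [3.137, -0.001, 1.54]
force: [0.7, -0.4, 0.7]
grip_width: 0.0557
```

```bash
python3 plan.py .5985 .1105 .075 87.95
```

```text
t 6.07 pos [0.597  0.1147 0.1077] rpy [ 1.7974e+02 -4.0000e-02  8.8250e+01] F [ 0.7 -0.4  0.7] w 0.0557
n 1
0 x -0.0042 y 0.0015 z 0.0328  ax 0.26 ay -0.04 az 0.30
```

>>> step_arm([
  {"x": -0.004, "y": 0.0015, "z": 0.015, "ax": 0.3, "ay": 0, "az": 0.3, "claw": 0.05},
  {"x": 0, "y": 0, "z": 0, "ax": 0, "ay": 0, "az": 0, "claw": 0.05},
  {"x": 0, "y": 0, "z": 0, "ax": 0, "ay": 0, "az": 0, "claw": 0.05},
])

```text
time_s: 6.32
ee_pos: [0.5995, 0.1117, 0.0953]
eef_rot: [3.139, -0.002, 1.536]
force: [1.1, -0.5, -0.2]
grip_width: 0.0557
```

```bash
python3 plan.py .5985 .1105 .075 87.95
```

```text
t 6.32 pos [0.5995 0.1117 0.0953] rpy [ 1.7983e+02 -9.0000e-02  8.8030e+01] F [ 1.1 -0.5 -0.2] w 0.0557
n 1
0 x -0.0012 y -0.0010 z 0.0203  ax 0.17 ay -0.09 az 0.08
```

>>> step_arm([
  {"x": -0.001, "y": -0.001, "z": 0.012, "ax": 0.2, "ay": -0.1, "az": 0.1, "claw": 0.05},
  {"x": 0, "y": 0, "z": 0.008, "ax": 0, "ay": 0, "az": 0, "claw": 0.05},
  {"x": 0, "y": 0, "z": 0, "ax": 0, "ay": 0, "az": 0, "claw": 0.05},
  {"x": 0, "y": 0, "z": 0, "ax": 0, "ay": 0, "az": 0, "claw": 0.05},
])

```text
time_s: 6.65
ee_pos: [0.5995, 0.1104, 0.0754]
eef_rot: [3.139, -0.0, 1.534]
force: [0.7, 0.2, 0.3]
grip_width: 0.056
```

```bash
python3 plan.py .5985 .1105 .053 87.95; python3 -c "
from h import *
snap('wrist','6');crop('wrist','6',150,130,350,280,4)"
```

```text
t 6.65 pos [0.5995 0.1104 0.0754] rpy [ 1.7986e+02 -1.0000e-02  8.7890e+01] F [0.7 0.2 0.3] w 0.056
n 1
0 x 0.0001 y -0.0011 z 0.0224  ax 0.14 ay -0.01 az -0.06
```

View pics/wrist6_c150_130.png

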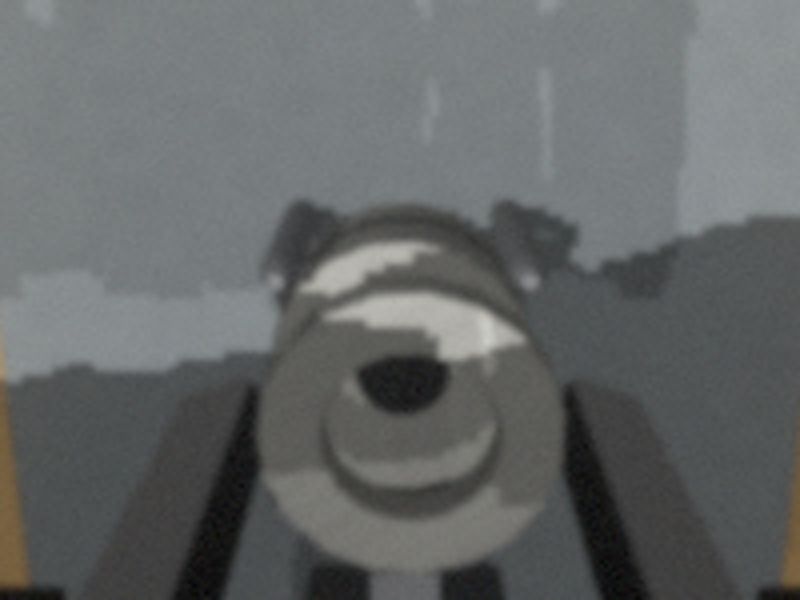

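```bash
python3 - <<'E'
from h import *
p,d,pos,rot=load("wrist","6");P=cloud("wrist",d,pos,rot)
Q=plane("wrist",[(150+275/4,130+283/4),(150+530/4,130+283/4)],.064,pos,rot);print(Q,Q.mean(0)-[0,.024,0])
m=(P[...,2]>.046)&(P[...,2]<.05)&(np.hypot(P[...,0]-.5985,P[...,1]-.11)<.035)
A=P[m];print("hub top",A.min(0),A.max(0),A.mean(0))
Rt=R.from_euler("xyz",rot);T=Rt.inv().apply((P-pos).reshape(-1,3)).reshape(P.shape)
m=(T[...,2]>-.009)&(T[...,2]<-.005)&(abs(T[...,1])<.028)&(abs(T[...,0])<.04)
A=P[m];print("ring world",A.min(0),A.max(0),(A.min(0)+A.max(0))/2,np.median(A,0))
E
```

```text
[[0.57529454 0.13385777 0.064     ]
 [0.62326722 0.13206005 0.064     ]] [0.59928088 0.10895891 0.064     ]
hub top [0.5712113  0.08145611 0.0460594 ] [0.62384375 0.13745108 0.04995016] [0.59831543 0.10729181 0.04799837]
ring world [0.57163088 0.08162038 0.08035708] [0.627413   0.1375166  0.08446151] [0.59952194 0.10956849 0.0824093 ] [0.59955038 0.11232298 0.08258952]
```

>>> step_arm([
  {"x": 0, "y": -0.001, "z": 0.006, "ax": 0.1, "ay": 0, "az": 0, "claw": 0.05},
  {"x": 0, "y": 0, "z": 0.005, "ax": 0, "ay": 0, "az": 0, "claw": 0.05},
  {"x": 0, "y": 0, "z": 0, "ax": 0, "ay": 0, "az": 0, "claw": 0.05},
])

```text
time_s: 6.95
ee_pos: [0.5987, 0.1104, 0.064]
eef_rot: [3.14, -0.0, 1.534]
force: [-0.2, -0.5, -0.9]
grip_width: 0.0556
```

```bash
python3 plan.py .5985 .1102 .053 87.95
```

```text
t 6.95 pos [0.5987 0.1104 0.064 ] rpy [ 1.7991e+02 -2.0000e-02  8.7890e+01] F [-0.2 -0.5 -0.9] w 0.0556
n 1
0 x -0.0002 y -0.0002 z 0.0110  ax 0.09 ay -0.02 az -0.06
```

Ring is between the post tips with no force; continuing.

>>> step_arm([
  {"x": 0, "y": 0, "z": 0.005, "ax": 0, "ay": 0, "az": 0, "claw": 0.05},
  {"x": 0, "y": 0, "z": 0.004, "ax": 0, "ay": 0, "az": 0, "claw": 0.05},
  {"x": 0, "y": 0, "z": 0, "ax": 0, "ay": 0, "az": 0, "claw": 0.05},
])

```text
time_s: 7.2
ee_pos: [0.5987, 0.1105, 0.0539]
eef_rot: [3.14, -0.0, 1.534]
force: [-0.1, -0.4, 0.0]
grip_width: 0.0555
```

```bash
python3 plan.py .5985 .1102 .053 87.95
```

```text
t 7.2 pos [0.5987 0.1105 0.0539] rpy [ 1.7992e+02 -2.0000e-02  8.7890e+01] F [-0.1 -0.4  0. ] w 0.0555
n 1
0 x -0.0003 y -0.0002 z 0.0009  ax 0.08 ay -0.02 az -0.06
```

>>> step_arm([
  {"x": 0, "y": 0, "z": 0.0008, "ax": 0, "ay": 0, "az": 0, "claw": 0.05},
  {"x": 0, "y": 0, "z": 0, "ax": 0, "ay": 0, "az": 0, "claw": 0.06},
  {"x": 0, "y": 0, "z": 0, "ax": 0, "ay": 0, "az": 0, "claw": 0.075},
  {"x": 0, "y": 0, "z": 0, "ax": 0, "ay": 0, "az": 0, "claw": 0.075},
  {"x": 0, "y": 0, "z": 0, "ax": 0, "ay": 0, "az": 0, "claw": 0.075},
])

```text
time_s: 7.62
ee_pos: [0.5989, 0.1105, 0.0532]
eef_rot: [3.14, -0.0, 1.534]
force: [0.1, 0.3, 0.0]
grip_width: 0.0741
```

>>> step_arm([
  {"x": 0, "y": 0, "z": 0, "ax": 0, "ay": 0, "az": 0, "claw": 0.075},
  {"x": 0, "y": 0, "z": 0, "ax": 0, "ay": 0, "az": 0, "claw": 0.075},
  {"x": 0, "y": 0, "z": -0.01, "ax": 0, "ay": 0, "az": 0, "claw": 0.075},
  {"x": 0, "y": 0, "z": -0.02, "ax": 0, "ay": 0, "az": 0, "claw": 0.075},
  {"x": 0, "y": 0, "z": -0.02, "ax": 0, "ay": 0, "az": 0, "claw": 0.075},
])

```text
time_s: 8.03
ee_pos: [0.597, 0.1103, 0.1022]
eef_rot: [-3.137, 0.001, 1.534]
force: [-1.0, 0.2, 0.3]
grip_width: 0.0751
```

```bash
python3 ring.py 7 .5985 .11; python3 -c "
from h import *
crop('wrist','7',150,130,350,280,4)"; python3 plan.py .5 -.05 .205 87.95
```

```text
8.0333 [0.597  0.1103 0.1022] [-1.7974e+02  3.0000e-02  8.7890e+01] v 0.4820042213418838
0.004 1206 med [0.5992 0.1352 0.0121] mid [0.5983 0.1196 0.015 ] size [0.0791 0.0608 0.0098] circ ((0.5985451340675354, 0.11002654582262039), 0.04004025459289551)
0.009 1206 med [0.5992 0.1352 0.0121] mid [0.5983 0.1196 0.015 ] size [0.0791 0.0608 0.0098] circ ((0.5985451340675354, 0.11002654582262039), 0.04004025459289551)
0.03 3666 med [0.5986 0.1114 0.0591] mid [0.5985 0.1042 0.0476] size [0.0574 0.0684 0.0348] circ ((0.5984329581260681, 0.10855914652347565), 0.03859759494662285)
t 8.08 pos [0.5987 0.1105 0.1068] rpy [ 1.7993e+02 -2.0000e-02  8.7890e+01] F [ 0.8 -0.5  3.9] w 0.0751
n 6
0 x -0.0273 y -0.0154 z -0.0164  ax 0.01 ay -0.00 az -0.01
1 x -0.0273 y -0.0154 z -0.0164  ax 0.01 ay -0.00 az -0.01
2 x -0.0273 y -0.0155 z -0.0164  ax 0.01 ay -0.00 az -0.01
3 x -0.0273 y -0.0155 z -0.0164  ax 0.01 ay -0.00 az -0.01
4 x -0.0273 y -0.0155 z -0.0164  ax 0.01 ay -0.00 az -0.01
5 x -0.0273 y -0.0155 z -0.0164  ax 0.01 ay -0.00 az -0.01
```

View pics/wrist7_c150_130.png

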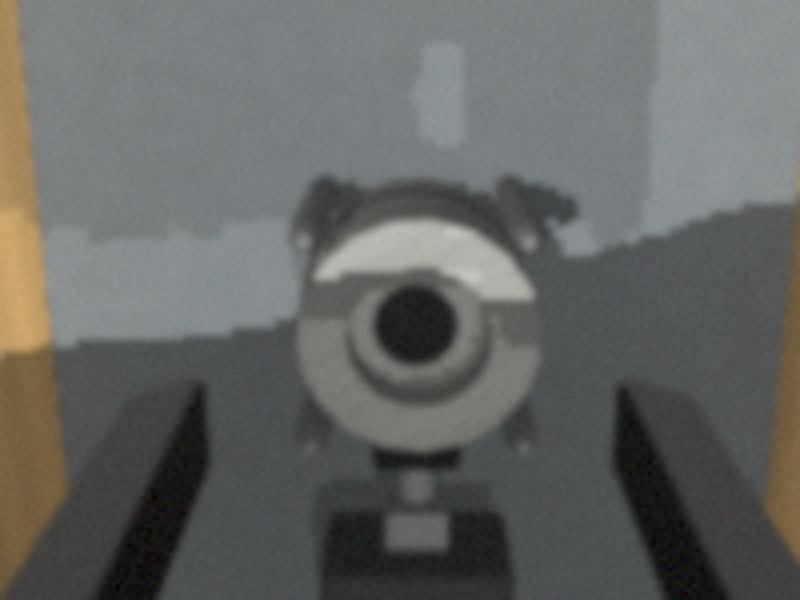

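Spacer lies flat between the four posts (ring centre near crop (418,335), top at z 59–60 mm). Now the cap.

>>> step_arm([
  {"x": 0, "y": 0, "z": -0.04, "ax": 0, "ay": 0, "az": 0, "claw": 0.06},
  {"x": 0, "y": 0, "z": -0.04, "ax": 0, "ay": 0, "az": 0, "claw": 0.06},
  {"x": -0.025, "y": -0.025, "z": -0.02, "ax": 0, "ay": 0, "az": 0, "claw": 0.06},
  {"x": -0.035, "y": -0.015, "z": 0, "ax": 0, "ay": 0, "az": 0, "claw": 0.06},
  {"x": -0.035, "y": -0.015, "z": 0, "ax": 0, "ay": 0, "az": 0, "claw": 0.06},
])

```text
time_s: 8.5
ee_pos: [0.54, 0.0197, 0.2114]
eef_rot: [3.135, -0.001, 1.541]
force: [0.7, -0.2, -0.6]
grip_width: 0.0596
```

```bash
python3 plan.py .4283 -.3045 .205 87.95
```

```text
t 8.5 pos [0.54   0.0197 0.2114] rpy [ 1.7963e+02 -4.0000e-02  8.8270e+01] F [ 0.7 -0.2 -0.6] w 0.0596
n 9
0 x -0.0364 y -0.0113 z 0.0006  ax 0.04 ay -0.00 az 0.04
1 x -0.0364 y -0.0113 z 0.0006  ax 0.04 ay -0.00 az 0.04
2 x -0.0364 y -0.0113 z 0.0006  ax 0.04 ay -0.00 az 0.04
3 x -0.0364 y -0.0113 z 0.0006  ax 0.04 ay -0.00 az 0.04
4 x -0.0364 y -0.0112 z 0.0007  ax 0.04 ay -0.00 az 0.04
5 x -0.0364 y -0.0112 z 0.0007  ax 0.04 ay -0.00 az 0.04
6 x -0.0364 y -0.0112 z 0.0007  ax 0.04 ay -0.00 az 0.04
7 x -0.0364 y -0.0112 z 0.0007  ax 0.04 ay -0.00 az 0.04
8 x -0.0364 y -0.0111 z 0.0007  ax 0.04 ay -0.00 az 0.04
```

>>> step_arm([
  {"x": -0.036, "y": -0.011, "z": 0, "ax": 0, "ay": 0, "az": 0, "claw": 0.06},
  {"x": -0.036, "y": -0.011, "z": 0, "ax": 0, "ay": 0, "az": 0, "claw": 0.06},
  {"x": -0.036, "y": -0.011, "z": 0, "ax": 0, "ay": 0, "az": 0, "claw": 0.06},
  {"x": -0.036, "y": -0.011, "z": 0, "ax": 0, "ay": 0, "az": 0, "claw": 0.06},
  {"x": -0.036, "y": -0.011, "z": 0, "ax": 0, "ay": 0, "az": 0, "claw": 0.06},
])

```text
time_s: 8.92
ee_pos: [0.4754, -0.165, 0.2163]
eef_rot: [3.127, 0.001, 1.544]
force: [-0.0, 1.0, 0.1]
grip_width: 0.0599
```

>>> step_arm([
  {"x": -0.036, "y": -0.011, "z": 0, "ax": 0, "ay": 0, "az": 0, "claw": 0.06},
  {"x": -0.036, "y": -0.011, "z": 0, "ax": 0, "ay": 0, "az": 0, "claw": 0.06},
  {"x": -0.036, "y": -0.011, "z": 0, "ax": 0, "ay": 0, "az": 0, "claw": 0.06},
  {"x": -0.025, "y": -0.008, "z": 0, "ax": 0, "ay": 0, "az": 0, "claw": 0.06},
  {"x": 0, "y": 0, "z": 0, "ax": 0, "ay": 0, "az": 0, "claw": 0.06},
])

```text
time_s: 9.33
ee_pos: [0.4248, -0.3081, 0.2197]
eef_rot: [3.123, 0.005, 1.539]
force: [0.3, -0.5, -0.7]
grip_width: 0.0602
```

```bash
python3 plan.py .4283 -.3045 .06 87.95
```

```text
t 9.33 pos [ 0.4248 -0.3081  0.2197] rpy [178.92   0.27  88.2 ] F [ 0.3 -0.5 -0.7] w 0.0602
n 4
0 x 0.0011 y 0.0001 z 0.0399  ax 0.27 ay 0.07 az 0.06
1 x 0.0011 y 0.0003 z 0.0399  ax 0.27 ay 0.07 az 0.06
2 x 0.0010 y 0.0005 z 0.0399  ax 0.27 ay 0.07 az 0.06
3 x 0.0010 y 0.0007 z 0.0399  ax 0.27 ay 0.07 az 0.06
```

>>> step_arm([
  {"x": 0.001, "y": 0, "z": 0.04, "ax": 0.4, "ay": 0.1, "az": 0.1, "claw": 0.06},
  {"x": 0.001, "y": 0, "z": 0.04, "ax": 0.4, "ay": 0.1, "az": 0.1, "claw": 0.06},
  {"x": 0.001, "y": 0, "z": 0.035, "ax": 0.2, "ay": 0.1, "az": 0, "claw": 0.06},
  {"x": 0, "y": 0, "z": 0.015, "ax": 0, "ay": 0, "az": 0, "claw": 0.06},
  {"x": 0, "y": 0, "z": 0, "ax": 0, "ay": 0, "az": 0, "claw": 0.06},
])

```text
time_s: 9.75
ee_pos: [0.4273, -0.3076, 0.0897]
eef_rot: [3.133, 0.005, 1.531]
force: [-0.1, -0.5, -0.4]
grip_width: 0.0598
```

```bash
python3 plan.py .4283 -.3045 .05 87.95; python3 ring.py 8 .4283 -.3045
```

```text
t 9.75 pos [ 0.4273 -0.3076  0.0897] rpy [179.52   0.28  87.75] F [-0.1 -0.5 -0.4] w 0.0598
n 1
0 x 0.0033 y 0.0006 z 0.0397  ax 0.47 ay 0.28 az -0.20
9.75 [ 0.4273 -0.3076  0.0897] [179.52   0.28  87.75] v 0.023296404443546796
0.004 1663 med [ 0.4285 -0.298   0.01  ] mid [ 0.4283 -0.3047  0.0121] size [0.0546 0.0555 0.0158] circ ((0.4281585216522217, -0.30510425567626953), 0.02813228778541088)
0.009 1506 med [ 0.4284 -0.2987  0.0101] mid [ 0.4283 -0.3048  0.0145] size [0.0545 0.0553 0.011 ] circ ((0.4280579388141632, -0.30513471364974976), 0.028124451637268066)
0.03 512 med [ 0.4282 -0.3039  0.0359] mid [ 0.4283 -0.3046  0.034 ] size [0.0235 0.0231 0.008 ] circ ((0.4281139373779297, -0.3049696087837219), 0.01199549250304699)
```

View pics/wrist8.png

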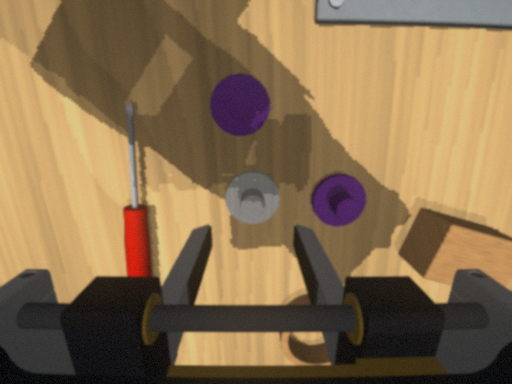

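>>> step_arm([
  {"x": 0.003, "y": 0.0005, "z": 0.025, "ax": 0.5, "ay": 0.3, "az": -0.2, "claw": 0.06},
  {"x": 0, "y": 0, "z": 0.02, "ax": 0, "ay": 0, "az": 0, "claw": 0.06},
  {"x": 0, "y": 0, "z": 0, "ax": 0, "ay": 0, "az": 0, "claw": 0.06},
])

```text
time_s: 10.05
ee_pos: [0.4313, -0.306, 0.0506]
eef_rot: [3.135, 0.005, 1.536]
force: [0.3, 0.3, -0.5]
grip_width: 0.0596
```

```bash
python3 plan.py .4282 -.3048 .015 87.95
```

```text
t 10.05 pos [ 0.4313 -0.306   0.0506] rpy [179.62   0.28  88.01] F [ 0.3  0.3 -0.5] w 0.0596
n 1
0 x 0.0012 y -0.0034 z 0.0356  ax 0.38 ay 0.28 az 0.06
```

>>> step_arm([
  {"x": 0.001, "y": -0.0035, "z": 0.015, "ax": 0.4, "ay": 0.3, "az": 0, "claw": 0.06},
  {"x": 0, "y": 0, "z": 0.011, "ax": 0, "ay": 0, "az": 0, "claw": 0.06},
  {"x": 0, "y": 0, "z": 0, "ax": 0, "ay": 0, "az": 0, "claw": 0.06},
  {"x": 0, "y": 0, "z": 0, "ax": 0, "ay": 0, "az": 0, "claw": 0.06},
])

```text
time_s: 10.38
ee_pos: [0.4301, -0.3061, 0.0279]
eef_rot: [3.137, 0.003, 1.537]
force: [0.4, 0.1, 0.4]
grip_width: 0.06
```

```bash
python3 plan.py .4282 -.3048 .015 87.95
```

```text
t 10.38 pos [ 0.4301 -0.3061  0.0279] rpy [179.75   0.19  88.04] F [0.4 0.1 0.4] w 0.06
n 1
0 x 0.0013 y -0.0020 z 0.0129  ax 0.25 ay 0.19 az 0.09
```

>>> step_arm([
  {"x": 0.0015, "y": -0.002, "z": 0.007, "ax": 0.3, "ay": 0.2, "az": 0, "claw": 0.06},
  {"x": 0, "y": 0, "z": 0.006, "ax": 0, "ay": 0, "az": 0, "claw": 0.06},
  {"x": 0, "y": 0, "z": 0, "ax": 0, "ay": 0, "az": 0, "claw": 0.06},
  {"x": 0, "y": 0, "z": 0, "ax": 0, "ay": 0, "az": 0, "claw": 0.06},
])

```text
time_s: 10.72
ee_pos: [0.4287, -0.3051, 0.0155]
eef_rot: [3.141, 0.001, 1.536]
force: [0.9, -0.2, 0.5]
grip_width: 0.06
```

```bash
python3 plan.py .4282 -.3048 .015 87.95;python3 ring.py 9 .4283 -.3045
```

```text
t 10.72 pos [ 0.4287 -0.3051  0.0155] rpy [1.7996e+02 6.0000e-02 8.8030e+01] F [ 0.9 -0.2  0.5] w 0.06
n 1
0 x 0.0003 y -0.0005 z 0.0005  ax 0.04 ay 0.06 az 0.08
10.7167 [ 0.4287 -0.3051  0.0155] [1.7996e+02 6.0000e-02 8.8030e+01] v 0.008140815560863334
0.004 2901 med [ 0.4288 -0.2963  0.01  ] mid [ 0.4292 -0.3048  0.012 ] size [0.072  0.0557 0.016 ] circ ((0.42916128039360046, -0.2969622015953064), 0.03613675385713577)
0.009 2643 med [ 0.4288 -0.2971  0.0101] mid [ 0.4292 -0.3048  0.0145] size [0.072  0.0557 0.011 ] circ ((0.4291677176952362, -0.2967396378517151), 0.03613511100411415)
0.03 2626 med [ 0.4274 -0.2995  0.0402] mid [ 0.4285 -0.3048  0.05  ] size [0.0785 0.0241 0.04  ] circ ((0.4285205006599426, -0.2971697449684143), 0.03937912359833717)
```

View pics/wrist9.png

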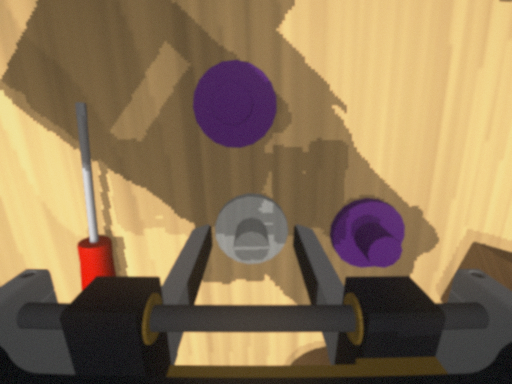

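Centred on the white cap (253,229), clear of the purple ones. Closing on the stub.

>>> step_arm([
  {"x": 0, "y": 0, "z": 0, "ax": 0, "ay": 0, "az": 0, "claw": 0.015},
  {"x": 0, "y": 0, "z": 0, "ax": 0, "ay": 0, "az": 0, "claw": 0.015},
  {"x": 0, "y": 0, "z": 0, "ax": 0, "ay": 0, "az": 0, "claw": 0.015},
  {"x": 0, "y": 0, "z": 0, "ax": 0, "ay": 0, "az": 0, "claw": 0.015},
  {"x": 0, "y": 0, "z": 0, "ax": 0, "ay": 0, "az": 0, "claw": 0.015},
], grip_force=25)

```text
time_s: 11.18
ee_pos: [0.429, -0.3054, 0.0161]
eef_rot: [3.14, 0.002, 1.536]
force: [-0.1, -0.4, 0.7]
grip_width: 0.0301
```

>>> step_arm([
  {"x": 0, "y": 0, "z": 0, "ax": 0, "ay": 0, "az": 0, "claw": 0.015},
  {"x": 0, "y": 0, "z": 0, "ax": 0, "ay": 0, "az": 0, "claw": 0.015},
  {"x": 0, "y": 0, "z": 0, "ax": 0, "ay": 0, "az": 0, "claw": 0.015},
  {"x": 0, "y": 0, "z": 0, "ax": 0, "ay": 0, "az": 0, "claw": 0.015},
])

```text
time_s: 11.52
ee_pos: [0.429, -0.3054, 0.0162]
eef_rot: [3.14, 0.002, 1.536]
force: [-1.1, 0.2, 0.4]
grip_width: 0.023
```

>>> step_arm([
  {"x": 0, "y": 0, "z": -0.02, "ax": 0, "ay": 0, "az": 0, "claw": 0.015},
  {"x": 0, "y": 0, "z": -0.04, "ax": 0, "ay": 0, "az": 0, "claw": 0.015},
  {"x": 0, "y": 0, "z": -0.04, "ax": 0, "ay": 0, "az": 0, "claw": 0.015},
  {"x": 0, "y": 0, "z": -0.04, "ax": 0, "ay": 0, "az": 0, "claw": 0.015},
  {"x": 0, "y": 0, "z": -0.04, "ax": 0, "ay": 0, "az": 0, "claw": 0.015},
])

```text
time_s: 11.93
ee_pos: [0.4251, -0.3022, 0.1938]
eef_rot: [-3.128, -0.01, 1.536]
force: [0.7, -0.8, -1.8]
grip_width: 0.0231
```

>>> step_arm([
  {"x": 0, "y": 0, "z": -0.03, "ax": 0, "ay": 0, "az": 0, "claw": 0.015},
  {"x": 0, "y": 0, "z": 0, "ax": 0, "ay": 0, "az": 0, "claw": 0.015},
])

```text
time_s: 12.1
ee_pos: [0.4269, -0.3036, 0.2333]
eef_rot: [-3.137, -0.003, 1.536]
force: [1.0, -0.6, -1.4]
grip_width: 0.0232
```

```bash
python3 plan.py .5985 .11 .22 87.95;python3 ring.py 10 .4283 -.3045
```

```text
t 12.1 pos [ 0.4269 -0.3036  0.2333] rpy [-1.7974e+02 -1.7000e-01  8.8030e+01] F [ 1.  -0.6 -1.4] w 0.0232
n 12
0 x 0.0349 y 0.0131 z 0.0012  ax -0.02 ay -0.01 az 0.01
1 x 0.0349 y 0.0131 z 0.0011  ax -0.02 ay -0.01 az 0.01
2 x 0.0349 y 0.0131 z 0.0011  ax -0.02 ay -0.01 az 0.01
3 x 0.0349 y 0.0131 z 0.0011  ax -0.02 ay -0.01 az 0.01
4 x 0.0349 y 0.0131 z 0.0011  ax -0.02 ay -0.01 az 0.01
5 x 0.0349 y 0.0131 z 0.0011  ax -0.02 ay -0.01 az 0.01
6 x 0.0349 y 0.0131 z 0.0011  ax -0.02 ay -0.01 az 0.01
7 x 0.0349 y 0.0131 z 0.0011  ax -0.02 ay -0.01 az 0.01
8 x 0.0349 y 0.0131 z 0.0011  ax -0.02 ay -0.01 az 0.01
9 x 0.0349 y 0.0131 z 0.0011  ax -0.02 ay -0.01 az 0.01
10 x 0.0349 y 0.0131 z 0.0011  ax -0.02 ay -0.01 az 0.01
11 x 0.0350 y 0.0131 z 0.0011  ax -0.02 ay -0.01 az 0.01
12.1 [ 0.4269 -0.3036  0.2333] [-1.7974e+02 -1.7000e-01  8.8030e+01] v 0.05875334498513176
```

View pics/wrist10.png

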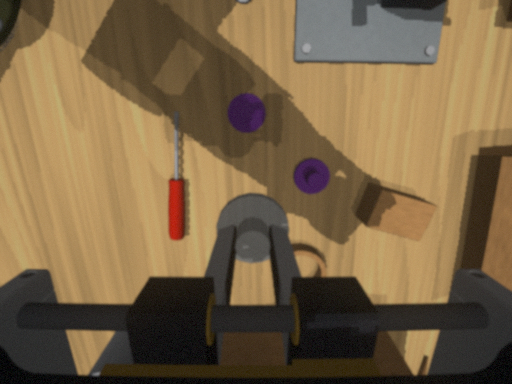

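Cap is held by its stub at (253,230); the purple ones remain in place.

>>> step_arm([
  {"x": 0.035, "y": 0.013, "z": 0, "ax": 0, "ay": 0, "az": 0, "claw": 0.015},
  {"x": 0.035, "y": 0.013, "z": 0, "ax": 0, "ay": 0, "az": 0, "claw": 0.015},
  {"x": 0.035, "y": 0.013, "z": 0, "ax": 0, "ay": 0, "az": 0, "claw": 0.015},
  {"x": 0.035, "y": 0.013, "z": 0, "ax": 0, "ay": 0, "az": 0, "claw": 0.015},
  {"x": 0.035, "y": 0.013, "z": 0, "ax": 0, "ay": 0, "az": 0, "claw": 0.015},
])

```text
time_s: 12.57
ee_pos: [0.4959, -0.1292, 0.2239]
eef_rot: [-3.127, -0.007, 1.526]
force: [1.3, -0.1, -1.6]
grip_width: 0.0233
```

>>> step_arm([
  {"x": 0.035, "y": 0.013, "z": 0, "ax": 0, "ay": 0, "az": 0, "claw": 0.015},
  {"x": 0.035, "y": 0.013, "z": 0, "ax": 0, "ay": 0, "az": 0, "claw": 0.015},
  {"x": 0.035, "y": 0.013, "z": 0, "ax": 0, "ay": 0, "az": 0, "claw": 0.015},
  {"x": 0.035, "y": 0.013, "z": 0, "ax": 0, "ay": 0, "az": 0, "claw": 0.015},
  {"x": 0.03, "y": 0.013, "z": 0, "ax": 0, "ay": 0, "az": 0, "claw": 0.015},
])

```text
time_s: 12.98
ee_pos: [0.5676, 0.048, 0.2146]
eef_rot: [-3.115, -0.007, 1.526]
force: [0.2, -0.5, -0.8]
grip_width: 0.0234
```

```bash
python3 plan.py .5985 .11 .2 87.95
```

```text
t 12.98 pos [0.5676 0.048  0.2146] rpy [-178.47   -0.42   87.41] F [ 0.2 -0.5 -0.8] w 0.0234
n 2
0 x 0.0316 y 0.0142 z 0.0071  ax -0.76 ay -0.21 az -0.27
1 x 0.0316 y 0.0143 z 0.0072  ax -0.76 ay -0.21 az -0.27
```

>>> step_arm([
  {"x": 0.031, "y": 0.014, "z": 0.005, "ax": -0.8, "ay": -0.2, "az": -0.3, "claw": 0.015},
  {"x": 0.03, "y": 0.014, "z": 0.005, "ax": -0.8, "ay": -0.2, "az": -0.3, "claw": 0.015},
  {"x": 0, "y": 0, "z": 0, "ax": 0, "ay": 0, "az": 0, "claw": 0.015},
  {"x": 0, "y": 0, "z": 0, "ax": 0, "ay": 0, "az": 0, "claw": 0.015},
])

```text
time_s: 13.32
ee_pos: [0.5978, 0.1171, 0.1947]
eef_rot: [-3.133, 0.001, 1.543]
force: [-0.1, 1.0, -0.4]
grip_width: 0.0234
```

```bash
python3 plan.py .5985 .11 .12 87.95
```

```text
t 13.32 pos [0.5978 0.1171 0.1947] rpy [-1.7951e+02  4.0000e-02  8.8400e+01] F [-0.1  1.  -0.4] w 0.0234
n 2
0 x -0.0035 y 0.0008 z 0.0373  ax -0.24 ay 0.02 az 0.22
1 x -0.0035 y 0.0006 z 0.0373  ax -0.24 ay 0.02 az 0.22
```

>>> step_arm([
  {"x": -0.004, "y": 0.001, "z": 0.037, "ax": -0.2, "ay": 0, "az": 0.2, "claw": 0.015},
  {"x": -0.003, "y": 0, "z": 0.035, "ax": -0.2, "ay": 0, "az": 0.2, "claw": 0.015},
  {"x": 0, "y": 0, "z": 0, "ax": 0, "ay": 0, "az": 0, "claw": 0.015},
  {"x": 0, "y": 0, "z": 0, "ax": 0, "ay": 0, "az": 0, "claw": 0.015},
])

```text
time_s: 13.65
ee_pos: [0.5963, 0.108, 0.118]
eef_rot: [-3.136, 0.001, 1.535]
force: [0.4, 0.4, 0.6]
grip_width: 0.0234
```

```bash
cat > capw.py <<'E'
from h import *
import sys
tag=sys.argv[1]
p,d,o=snap("wrist",tag);pos,rot=o["ee_pos"],o["eef_rot"]
P=cloud("wrist",d,pos,rot);T=R.from_euler("xyz",rot).inv().apply((P-pos).reshape(-1,3)).reshape(P.shape)
m=(T[...,2]>.002)&(T[...,2]<.0095)&(np.hypot(T[...,0],T[...,1])<.035)
A=T[m];print("cap plate tool",len(A),A.min(0).round(4),A.max(0).round(4),cv2.minEnclosingCircle(A[:,:2].astype(np.float32)))
# slope of plate (tool frame)
m=(T[...,2]>.002)&(T[...,2]<.0095)&(np.hypot(T[...,0],T[...,1])<.024);A=T[m]
c=np.linalg.lstsq(np.c_[A[:,:2],np.ones(len(A))],A[:,2],rcond=None)[0];print("plane",c)
crop("wrist",tag,150,130,350,280,4)
E
python3 plan.py .5985 .11 .1 87.95;python3 capw.py 11
```

```text
t 13.65 pos [0.5963 0.108  0.118 ] rpy [-1.7969e+02  8.0000e-02  8.7950e+01] F [0.4 0.4 0.6] w 0.0234
n 1
0 x 0.0021 y 0.0022 z 0.0179  ax -0.31 ay 0.08 az 0.00
cap plate tool 1728 [-0.0277 -0.0275  0.0021] [0.0282 0.028  0.0095] ((0.00015455593529623002, 5.107918696012348e-05), 0.028153883293271065)
plane [0.00049217 0.00012683 0.00609718]
```

View pics/wrist11_c150_130.png

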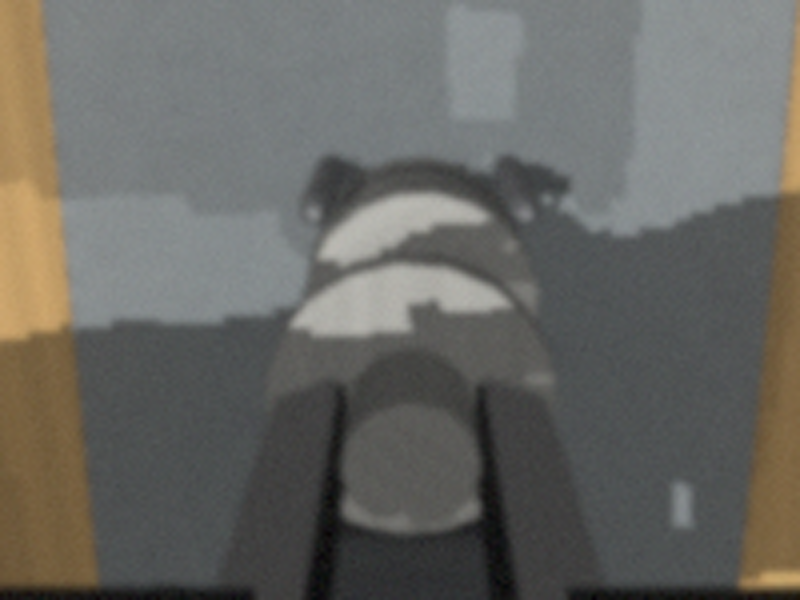

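>>> step_arm([
  {"x": 0.002, "y": 0.0022, "z": 0.015, "ax": -0.3, "ay": 0.1, "az": 0, "claw": 0.015},
  {"x": 0, "y": 0, "z": 0.013, "ax": 0, "ay": 0, "az": 0, "claw": 0.015},
  {"x": 0, "y": 0, "z": 0, "ax": 0, "ay": 0, "az": 0, "claw": 0.015},
  {"x": 0, "y": 0, "z": 0, "ax": 0, "ay": 0, "az": 0, "claw": 0.015},
])

```text
time_s: 14.03
ee_pos: [0.6006, 0.1087, 0.0951]
eef_rot: [3.136, -0.001, 1.533]
force: [0.2, -0.6, -0.4]
grip_width: 0.0235
```

```bash
python3 plan.py .5986 .1098 .0765 87.95;python3 capw.py 12; python3 - <<'E'
from h import *
p,d,pos,rot=load("wrist","12");P=cloud("wrist",d,pos,rot)
m=(P[...,2]>.055)&(P[...,2]<.068)&(np.hypot(P[...,0]-.5985,P[...,1]-.11)<.045)
lab=cv2.connectedComponentsWithStats(m.astype(np.uint8));
for i in range(1,lab[0]):
    q=P[lab[1]==i];print("c",len(q),q.mean(0).round(4),q.min(0).round(4),q.max(0).round(4),lab[3][i])
E
```

```text
t 14.03 pos [0.6006 0.1087 0.0951] rpy [ 1.7966e+02 -7.0000e-02  8.7850e+01] F [ 0.2 -0.6 -0.4] w 0.0235
n 1
0 x 0.0010 y -0.0021 z 0.0186  ax 0.34 ay -0.07 az -0.10
cap plate tool 1725 [-0.0277 -0.0273  0.0021] [0.0284 0.0281 0.0095] ((0.0003052536922041327, 0.0003524144703987986), 0.028094572946429253)
plane [0.0066462  0.00106185 0.00596352]
c 72 [0.5758 0.1353 0.0606] [0.5717 0.1316 0.0552] [0.5789 0.1382 0.0651] [220.95833333 188.91666667]
c 576 [0.5996 0.1307 0.0595] [0.5713 0.1108 0.055 ] [0.6269 0.1376 0.0645] [249.78298611 192.8125    ]
```

View pics/wrist12_c150_130.png

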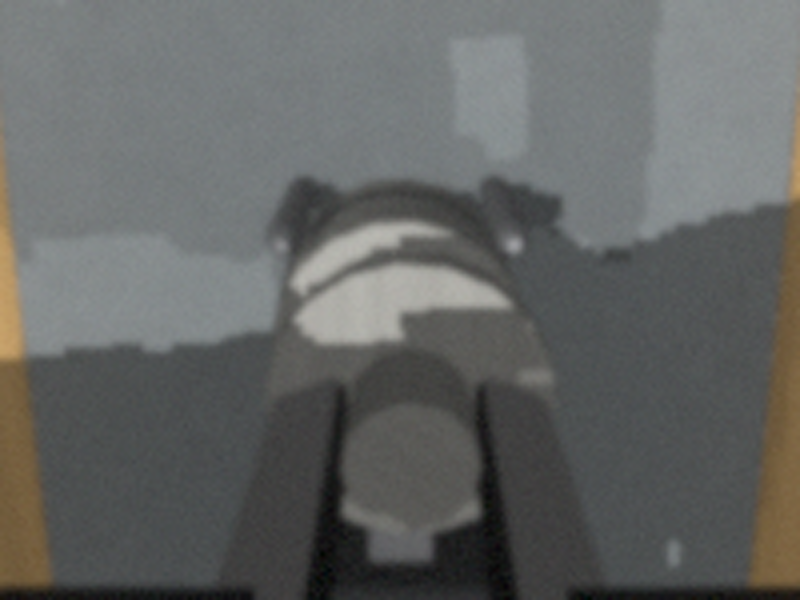

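>>> step_arm([
  {"x": 0.001, "y": -0.002, "z": 0.006, "ax": 0.3, "ay": -0.1, "az": -0.1, "claw": 0.015},
  {"x": 0, "y": 0, "z": 0, "ax": 0, "ay": 0, "az": 0, "claw": 0.015},
  {"x": 0, "y": 0, "z": 0, "ax": 0, "ay": 0, "az": 0, "claw": 0.015},
])

```text
time_s: 14.33
ee_pos: [0.5993, 0.1099, 0.091]
eef_rot: [3.139, 0.0, 1.535]
force: [-0.9, -0.4, 0.3]
grip_width: 0.0234
```

```bash
python3 plan.py .5986 .1098 .0765 87.95
```

```text
t 14.33 pos [0.5993 0.1099 0.091 ] rpy [1.7983e+02 1.0000e-02 8.7950e+01] F [-0.9 -0.4  0.3] w 0.0234
n 1
0 x -0.0001 y -0.0007 z 0.0145  ax 0.17 ay 0.01 az 0.00
```

>>> step_arm([
  {"x": 0, "y": -0.0007, "z": 0.006, "ax": 0.2, "ay": 0, "az": 0, "claw": 0.015},
  {"x": 0, "y": 0, "z": 0.004, "ax": 0, "ay": 0, "az": 0, "claw": 0.015},
  {"x": 0, "y": 0, "z": 0, "ax": 0, "ay": 0, "az": 0, "claw": 0.015},
  {"x": 0, "y": 0, "z": 0, "ax": 0, "ay": 0, "az": 0, "claw": 0.015},
])

```text
time_s: 14.67
ee_pos: [0.5987, 0.1101, 0.0805]
eef_rot: [-3.141, 0.0, 1.535]
force: [0.5, 0.2, -1.0]
grip_width: 0.0233
```

```bash
python3 plan.py .5986 .1098 .0765 87.95
```

```text
t 14.67 pos [0.5987 0.1101 0.0805] rpy [-1.7998e+02  1.0000e-02  8.7970e+01] F [ 0.5  0.2 -1. ] w 0.0233
n 1
0 x -0.0003 y -0.0000 z 0.0040  ax -0.02 ay 0.01 az 0.02
```

>>> step_arm([
  {"x": 0, "y": 0, "z": 0.0035, "ax": 0, "ay": 0, "az": 0, "claw": 0.015},
  {"x": 0, "y": 0, "z": 0, "ax": 0, "ay": 0, "az": 0, "claw": 0.015},
  {"x": 0, "y": 0, "z": 0, "ax": 0, "ay": 0, "az": 0, "claw": 0.015},
])

```text
time_s: 14.92
ee_pos: [0.5986, 0.11, 0.0766]
eef_rot: [-3.141, 0.0, 1.535]
force: [-0.2, 0.7, -0.7]
grip_width: 0.0232
```

```bash
python3 plan.py .5986 .1098 .0765 87.95
```

```text
t 14.92 pos [0.5986 0.11   0.0766] rpy [-1.7997e+02  1.0000e-02  8.7960e+01] F [-0.2  0.7 -0.7] w 0.0232
n 1
0 x -0.0002 y -0.0000 z 0.0001  ax -0.03 ay 0.01 az 0.01
```

>>> step_arm([
  {"x": 0, "y": 0, "z": 0.0005, "ax": 0, "ay": 0, "az": 0, "claw": 0.015},
  {"x": 0, "y": 0, "z": 0, "ax": 0, "ay": 0, "az": 0, "claw": 0.03},
  {"x": 0, "y": 0, "z": 0, "ax": 0, "ay": 0, "az": 0, "claw": 0.055},
  {"x": 0, "y": 0, "z": 0, "ax": 0, "ay": 0, "az": 0, "claw": 0.055},
  {"x": 0, "y": 0, "z": 0, "ax": 0, "ay": 0, "az": 0, "claw": 0.055},
])

```text
time_s: 15.33
ee_pos: [0.5991, 0.1101, 0.0768]
eef_rot: [3.141, -0.0, 1.535]
force: [0.1, -0.1, -0.4]
grip_width: 0.0463
```

>>> step_arm([
  {"x": 0, "y": 0, "z": 0, "ax": 0, "ay": 0, "az": 0, "claw": 0.055},
  {"x": 0, "y": 0, "z": -0.02, "ax": 0, "ay": 0, "az": 0, "claw": 0.055},
  {"x": 0, "y": 0, "z": -0.035, "ax": 0, "ay": 0, "az": 0, "claw": 0.055},
  {"x": 0, "y": 0, "z": -0.035, "ax": 0, "ay": 0, "az": 0, "claw": 0.055},
  {"x": 0, "y": 0, "z": 0, "ax": 0, "ay": 0, "az": 0, "claw": 0.055},
])

```text
time_s: 15.75
ee_pos: [0.598, 0.1099, 0.1683]
eef_rot: [-3.138, 0.001, 1.535]
force: [-0.3, -0.4, 0.8]
grip_width: 0.0546
```

```bash
python3 ring.py 13 .5985 .11; python3 plan.py .5 -.05 .205 87.95;python3 -c "
from h import *
crop('wrist','13',150,130,350,280,4)
p,d,pos,rot=load('wrist','13');P=cloud('wrist',d,pos,rot)
for a,b in ((.066,.074),(.09,.1)):
  m=(P[...,2]>a)&(P[...,2]<b)&(np.hypot(P[...,0]-.5985,P[...,1]-.11)<.032);A=P[m];print(a,len(A),A.mean(0),A.min(0),A.max(0))
"
```

```text
15.75 [0.598  0.1099 0.1683] [-1.7978e+02  4.0000e-02  8.7960e+01] v 0.07049599088760161
0.004 831 med [0.5984 0.1346 0.0121] mid [0.5983 0.1194 0.0149] size [0.0786 0.0602 0.0101] circ ((0.5985155701637268, 0.11006289720535278), 0.03997413441538811)
0.009 831 med [0.5984 0.1346 0.0121] mid [0.5983 0.1194 0.0149] size [0.0786 0.0602 0.0101] circ ((0.5985155701637268, 0.11006289720535278), 0.03997413441538811)
0.03 1164 med [0.5982 0.1231 0.0691] mid [0.5985 0.1045 0.05  ] size [0.0571 0.0679 0.04  ] circ ((0.5985022783279419, 0.10861300677061081), 0.038569238036870956)
t 15.8 pos [0.5971 0.1098 0.1652] rpy [-1.796e+02  7.000e-02  8.796e+01] F [ 0.6  0.1 -0.5] w 0.0551
n 5
0 x -0.0326 y -0.0183 z -0.0078  ax -0.08 ay 0.01 az 0.00
1 x -0.0326 y -0.0183 z -0.0078  ax -0.08 ay 0.01 az 0.00
2 x -0.0326 y -0.0183 z -0.0079  ax -0.08 ay 0.01 az 0.00
3 x -0.0326 y -0.0183 z -0.0079  ax -0.08 ay 0.01 az 0.00
4 x -0.0326 y -0.0183 z -0.0079  ax -0.08 ay 0.01 az 0.00
0.066 1429 [0.59925685 0.11359808 0.0699726 ] [0.57208142 0.08266364 0.06602106] [0.62698659 0.13847168 0.07345616]
0.09 441 [0.59907679 0.11108787 0.09571873] [0.58754935 0.09839016 0.09002771] [0.6106436  0.12214845 0.09772346]
```

View pics/wrist13.png

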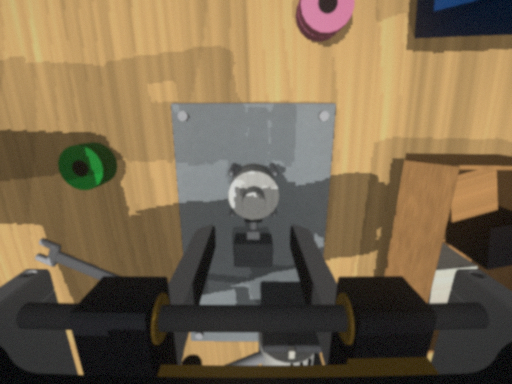

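Cap seated: plate top 70 mm, stub top 96 mm, centred at (.599,.110). Now the dial bar.

>>> step_arm([
  {"x": 0, "y": 0, "z": -0.04, "ax": 0, "ay": 0, "az": 0, "claw": 0.0},
  {"x": -0.03, "y": -0.013, "z": -0.02, "ax": 0, "ay": 0, "az": 0, "claw": 0.0},
  {"x": -0.035, "y": -0.014, "z": 0, "ax": 0, "ay": 0, "az": 0, "claw": 0.0},
  {"x": -0.035, "y": -0.014, "z": 0, "ax": 0, "ay": 0, "az": 0, "claw": 0.0},
  {"x": -0.03, "y": -0.012, "z": 0, "ax": 0, "ay": 0, "az": 0, "claw": 0.0},
])

```text
time_s: 16.22
ee_pos: [0.5381, -0.0176, 0.2216]
eef_rot: [-3.13, 0.002, 1.543]
force: [0.5, 0.2, 0.5]
grip_width: 0.0253
```

```bash
python3 plan.py .531 -.058 .22 87.95
```

```text
t 16.22 pos [ 0.5381 -0.0176  0.2216] rpy [-1.7933e+02  1.0000e-01  8.8410e+01] F [0.5 0.2 0.5] w 0.0253
n 2
0 x -0.0203 y -0.0030 z 0.0009  ax -0.33 ay 0.05 az 0.23
1 x -0.0203 y -0.0029 z 0.0009  ax -0.33 ay 0.05 az 0.23
```

>>> step_arm([
  {"x": -0.02, "y": -0.003, "z": 0, "ax": -0.3, "ay": 0, "az": 0.2, "claw": 0.0},
  {"x": -0.018, "y": -0.003, "z": 0, "ax": -0.3, "ay": 0, "az": 0.2, "claw": 0.0},
  {"x": 0, "y": 0, "z": 0, "ax": 0, "ay": 0, "az": 0, "claw": 0.0},
  {"x": 0, "y": 0, "z": 0, "ax": 0, "ay": 0, "az": 0, "claw": 0.0},
])

```text
time_s: 16.55
ee_pos: [0.5273, -0.0619, 0.2191]
eef_rot: [-3.138, 0.002, 1.53]
force: [0.0, 1.0, -0.1]
grip_width: 0.001
```

```bash
python3 plan.py .531 -.058 .18 87.95; python3 - <<'E'
from h import *
p,d,o=snap("wrist","14");pos,rot=o["ee_pos"],o["eef_rot"];P=cloud("wrist",d,pos,rot)
m=(P[...,2]>.145)&(P[...,2]<.17)&(abs(P[...,0]-.533)<.03)&(abs(P[...,1]+.058)<.045)
A=P[m];print(len(A),A.min(0),A.max(0),np.median(A,0))
snap("scene","14");snap("side","14")
E
```

```text
t 16.55 pos [ 0.5273 -0.0619  0.2191] rpy [-1.7978e+02  1.2000e-01  8.7670e+01] F [ 0.   1.  -0.1] w 0.001
n 1
0 x 0.0041 y 0.0037 z 0.0391  ax -0.22 ay 0.12 az -0.28
1323 [ 0.52330503 -0.08749204  0.14502163] [ 0.56297262 -0.02800581  0.16447451] [ 0.53520515 -0.05502569  0.1606145 ]
```

View pics/wrist14.png

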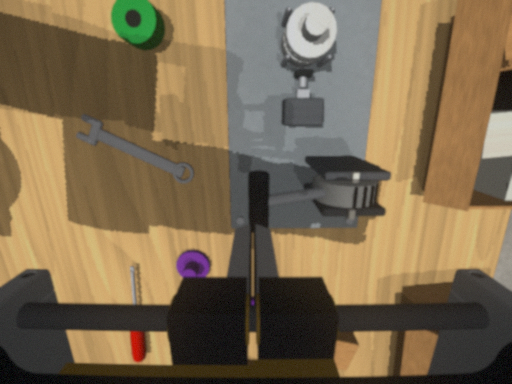

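View pics/scene14.png

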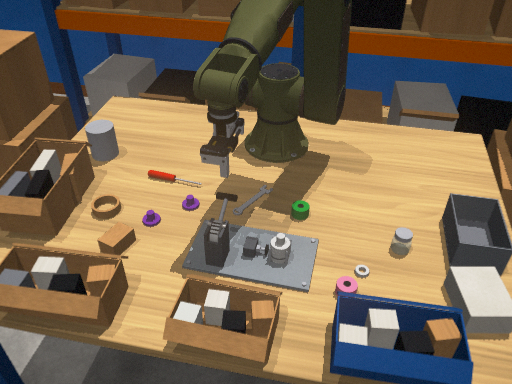

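>>> step_arm([
  {"x": 0.004, "y": 0.0035, "z": 0.025, "ax": -0.2, "ay": 0.1, "az": -0.3, "claw": 0.0},
  {"x": 0, "y": 0, "z": 0.015, "ax": 0, "ay": 0, "az": 0, "claw": 0.0},
  {"x": 0, "y": 0, "z": 0, "ax": 0, "ay": 0, "az": 0, "claw": 0.0},
  {"x": 0, "y": 0, "z": 0, "ax": 0, "ay": 0, "az": 0, "claw": 0.0},
])

```text
time_s: 17.03
ee_pos: [0.5327, -0.0533, 0.1782]
eef_rot: [3.141, 0.0, 1.542]
force: [1.1, -0.0, 1.0]
grip_width: 0.0003
```

```bash
python3 plan.py .529 -.058 .155 87.95
```

```text
t 17.03 pos [ 0.5327 -0.0533  0.1782] rpy [1.7996e+02 1.0000e-02 8.8360e+01] F [ 1.1 -0.   1. ] w 0.0003
n 1
0 x -0.0048 y -0.0036 z 0.0232  ax 0.04 ay 0.01 az 0.41
```

>>> step_arm([
  {"x": -0.004, "y": -0.003, "z": 0.008, "ax": 0, "ay": 0, "az": 0.4, "claw": 0.0},
  {"x": 0, "y": 0, "z": 0.007, "ax": 0, "ay": 0, "az": 0, "claw": 0.0},
  {"x": 0, "y": 0, "z": 0.007, "ax": 0, "ay": 0, "az": 0, "claw": 0.0},
  {"x": 0, "y": 0, "z": 0.007, "ax": 0, "ay": 0, "az": 0, "claw": 0.0},
])

```text
time_s: 17.37
ee_pos: [0.5298, -0.0566, 0.151]
eef_rot: [3.139, 0.001, 1.536]
force: [-6.5, 0.3, 7.5]
grip_width: 0.0005
```

```bash
python3 plan.py .525 -.058 .12 87.95
```

```text
t 17.37 pos [ 0.5298 -0.0566  0.151 ] rpy [1.7984e+02 4.0000e-02 8.8020e+01] F [-6.5  0.3  7.5] w 0.0005
n 1
0 x -0.0015 y -0.0048 z 0.0310  ax 0.16 ay 0.04 az 0.07
```

>>> step_arm([
  {"x": 0, "y": -0.003, "z": 0.01, "ax": 0, "ay": 0, "az": 0, "claw": 0.0},
  {"x": 0, "y": -0.002, "z": 0.01, "ax": 0, "ay": 0, "az": 0, "claw": 0.0},
  {"x": 0, "y": -0.001, "z": 0.01, "ax": 0, "ay": 0, "az": 0, "claw": 0.0},
])

```text
time_s: 17.62
ee_pos: [0.5233, -0.0565, 0.1217]
eef_rot: [3.138, 0.001, 1.536]
force: [-5.7, 0.7, 7.1]
grip_width: 0.0006
```

```bash
python3 plan.py .524 -.057 .1 87.95; python3 -c "
from h import *
snap('side','15');crop('side','15',180,100,380,250,4)"
```

```text
t 17.62 pos [ 0.5233 -0.0565  0.1217] rpy [1.7982e+02 5.0000e-02 8.8010e+01] F [-5.7  0.7  7.1] w 0.0006
n 1
0 x -0.0005 y 0.0007 z 0.0217  ax 0.18 ay 0.05 az 0.06
```

View pics/side15_c180_100.png

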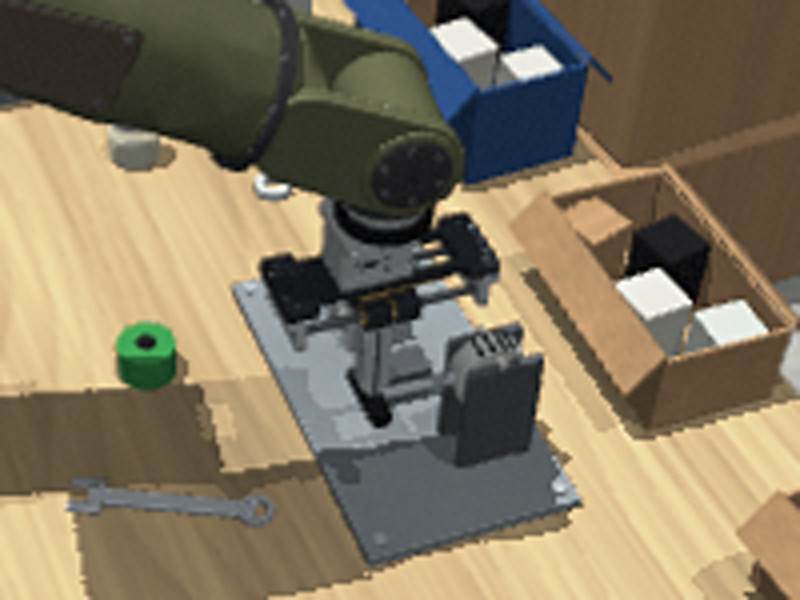

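>>> step_arm([
  {"x": 0, "y": 0, "z": 0.01, "ax": 0.1, "ay": 0, "az": 0, "claw": 0.0},
  {"x": 0, "y": 0.001, "z": 0.01, "ax": 0, "ay": 0, "az": 0, "claw": 0.0},
  {"x": 0, "y": 0.002, "z": 0.01, "ax": 0, "ay": 0, "az": 0, "claw": 0.0},
])

```text
time_s: 17.92
ee_pos: [0.5259, -0.0567, 0.0917]
eef_rot: [3.14, 0.001, 1.536]
force: [-7.4, 1.7, 8.1]
grip_width: 0.0003
```

```bash
python3 plan.py .53 -.057 .066 87.95
```

```text
t 17.92 pos [ 0.5259 -0.0567  0.0917] rpy [1.799e+02 6.000e-02 8.798e+01] F [-7.4  1.7  8.1] w 0.0003
n 1
0 x -0.0001 y 0.0040 z 0.0257  ax 0.10 ay 0.06 az 0.03
```

>>> step_arm([
  {"x": 0, "y": 0, "z": 0.008, "ax": 0.1, "ay": 0, "az": 0, "claw": 0.0},
  {"x": 0, "y": 0.001, "z": 0.008, "ax": 0, "ay": 0, "az": 0, "claw": 0.0},
  {"x": 0, "y": 0, "z": 0.003, "ax": 0, "ay": 0, "az": 0, "claw": 0.0},
])

```text
time_s: 18.17
ee_pos: [0.5296, -0.0569, 0.0739]
eef_rot: [3.135, 0.001, 1.535]
force: [-1.8, 2.0, 6.9]
grip_width: 0.0005
```

```bash
python3 plan.py .528 -.057 .066 87.95; python3 -c "
from h import *
snap('side','16');crop('side','16',220,140,340,230,6);snap('scene','16');crop('scene','16',170,180,330,300,5)"
```

```text
t 18.17 pos [ 0.5296 -0.0569  0.0739] rpy [1.7963e+02 7.0000e-02 8.7950e+01] F [-1.8  2.   6.9] w 0.0005
n 1
0 x -0.0001 y -0.0016 z 0.0079  ax 0.37 ay 0.07 az 0.00
```

View pics/side16_c220_140.png

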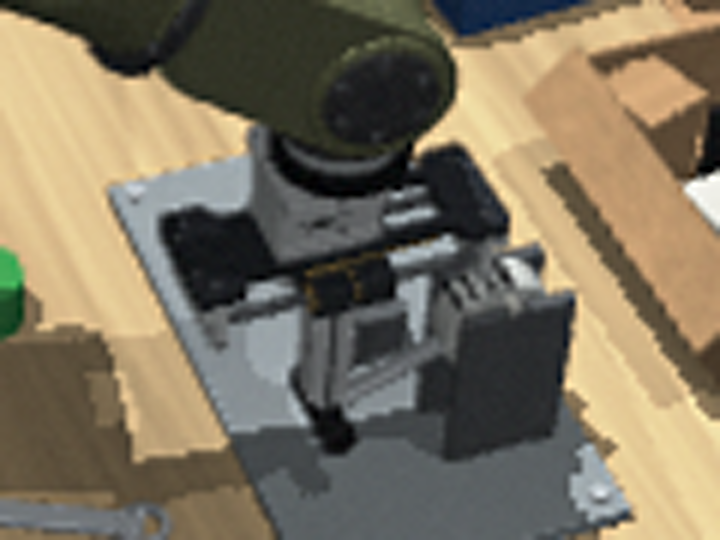

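View pics/scene16_c170_180.png

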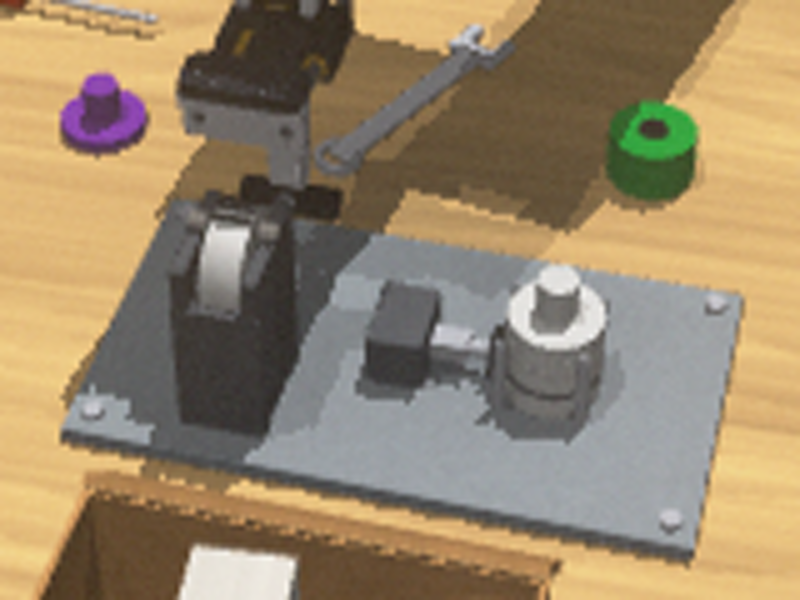

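>>> step_arm([
  {"x": 0, "y": -0.0005, "z": 0.005, "ax": 0.3, "ay": 0, "az": 0, "claw": 0.0},
  {"x": 0, "y": 0, "z": 0.003, "ax": 0, "ay": 0, "az": 0, "claw": 0.0},
  {"x": 0, "y": 0, "z": 0.001, "ax": 0, "ay": 0, "az": 0, "claw": 0.0},
])

```text
time_s: 18.52
ee_pos: [0.5318, -0.057, 0.068]
eef_rot: [3.133, 0.001, 1.535]
force: [-4.6, 1.5, 4.9]
grip_width: 0.0006
```

```bash
python3 plan.py .528 -.057 .065 87.95; python3 -c "
from h import *
snap('side','17');crop('side','17',220,140,340,230,6);snap('scene','17')
print(ctrl.get_obs()['force'],abs(ctrl.get_obs()['joint_vel']).max())"
```

```text
t 18.52 pos [ 0.5318 -0.057   0.068 ] rpy [1.7953e+02 8.0000e-02 8.7930e+01] F [-4.6  1.5  4.9] w 0.0006
n 1
0 x -0.0001 y -0.0038 z 0.0030  ax 0.47 ay 0.08 az -0.02
[-3.86973408  2.5897754   5.41527739] 0.0025606159083863722
```

View pics/side17_c220_140.png

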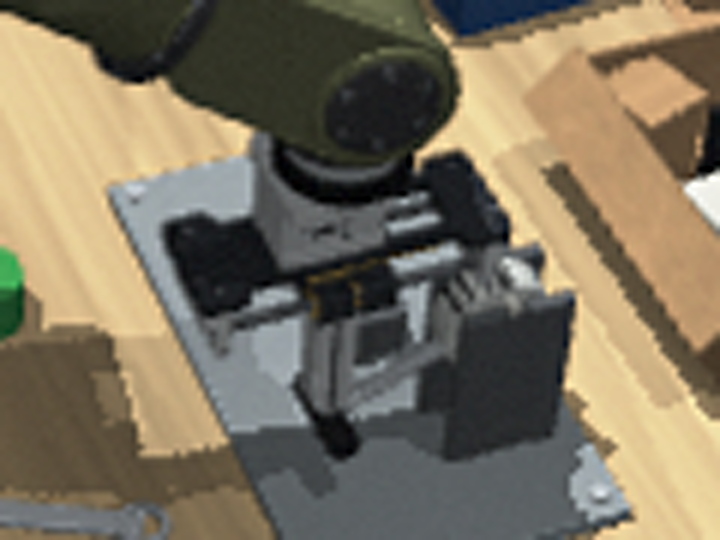

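```bash
python3 - <<'E'
from h import *
for tag in ("16","17"):
  for n in ("side","scene"):
    p,d,_,_=load(n,tag);P=cloud(n,d)
    yr=(P[...,1]+.058)*1
    m=(abs(P[...,0]-.53)<.03)&(abs(yr)>.013)&(abs(yr)<.03)&(P[...,2]>.03)&(P[...,2]<.1)&(p.max(2)<70)
    A=P[m];print(tag,n,len(A),np.percentile(A,[2,50,98],axis=0).round(4).tolist())
crop('scene','17',170,180,330,300,5)
E
```

```text
16 side 30 [[0.517, -0.0878, 0.0588], [0.5231, -0.0798, 0.069], [0.5336, -0.0591, 0.076]]
16 scene 62 [[0.5236, -0.0856, 0.0593], [0.535, -0.0418, 0.0701], [0.5413, -0.0297, 0.0755]]
17 side 33 [[0.5188, -0.0877, 0.0544], [0.5258, -0.0802, 0.0645], [0.5364, -0.0355, 0.0692]]
17 scene 53 [[0.528, -0.0849, 0.0538], [0.5368, -0.0398, 0.0643], [0.5459, -0.0288, 0.0702]]
```

View pics/scene17_c170_180.png

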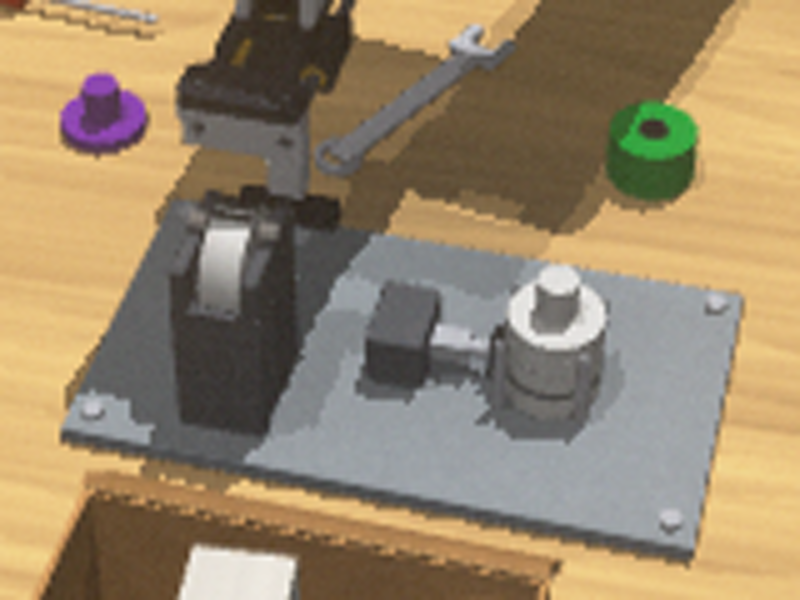

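>>> step_arm([
  {"x": 0, "y": 0, "z": 0.003, "ax": 0, "ay": 0, "az": 0, "claw": 0.0},
  {"x": 0, "y": 0, "z": 0.002, "ax": 0, "ay": 0, "az": 0, "claw": 0.0},
  {"x": 0, "y": 0, "z": 0.002, "ax": 0, "ay": 0, "az": 0, "claw": 0.0},
  {"x": 0, "y": 0, "z": 0.002, "ax": 0, "ay": 0, "az": 0, "claw": 0.0},
  {"x": 0, "y": 0, "z": 0.002, "ax": 0, "ay": 0, "az": 0, "claw": 0.0},
])

```text
time_s: 19.03
ee_pos: [0.5342, -0.0571, 0.0621]
eef_rot: [3.127, 0.002, 1.534]
force: [-3.4, 1.5, 10.1]
grip_width: 0.0004
```

```bash
cat > fin.py <<'E'
from h import *
import sys
tag=sys.argv[1]
o=ctrl.get_obs();print(o["time_s"],o["ee_pos"].round(4),o["force"].round(1),abs(o["joint_vel"]).max())
for n in ("side","scene"):
    p,d,_=snap(n,tag);P=cloud(n,d);yr=P[...,1]+.058
    m=(abs(P[...,0]-.53)<.03)&(abs(yr)>.013)&(abs(yr)<.03)&(P[...,2]>.03)&(P[...,2]<.1)&(p.max(2)<70)
    A=P[m];print(n,len(A),np.percentile(A,[2,50,98],axis=0).round(4).tolist())
    for a,b in ((.066,.074),(.09,.1)):
        m=(P[...,2]>a)&(P[...,2]<b)&(np.hypot(P[...,0]-.5985,P[...,1]-.11)<.035);A=P[m];print(n,a,len(A),((A.min(0)+A.max(0))/2).round(4),A.mean(0).round(4))
o=ctrl.get_obs();print(o["time_s"],o["ee_pos"].round(4),o["force"].round(1),abs(o["joint_vel"]).max())
E
python3 fin.py 18
```

```text
19.0333 [ 0.5342 -0.0571  0.0621] [-3.4  1.5 10.1] 0.03861648297876305
side 30 [[0.5224, -0.0879, 0.0481], [0.529, -0.0855, 0.0576], [0.5415, -0.0604, 0.0661]]Traceback (most recent call last):
  File "fin.py", line 10, in <module>
    m=(P[...,2]>a)&(P[...,2]<b)&(np.hypot(P[...,0]-.5985,P[...,1]-.11)<.035);A=P[m];print(n,a,len(A),((A.min(0)+A.max(0))/2).round(4),A.mean(0).round(4))
                                                                                                       ~~~~~^^^
    return umr_minimum(a, axis, None, out, keepdims, initial, where)
ValueError: zero-size array to reduction operation minimum which has no identity
```

```bash
sed -i 's/;A=P\[m\];print(n,a/;A=P[m] if m.any() else np.full((1,3),np.nan);print(n,a/' fin.py; python3 fin.py 19; python3 -c "
from h import *
crop('scene','19',170,180,330,300,5)"
```

```text
19.0833 [ 0.5342 -0.0571  0.0619] [-3.5  0.2  9.6] 0.004895163243580822
side 31 [[0.5224, -0.0876, 0.0464], [0.5305, -0.082, 0.0587], [0.5416, -0.0419, 0.0634]]
side 0.066 1 [nan nan nan] [nan nan nan]
side 0.09 1 [nan nan nan] [nan nan nan]
scene 40 [[0.5299, -0.0812, 0.0475], [0.5413, -0.038, 0.0583], [0.5461, -0.0287, 0.064]]
scene 0.066 164 [0.6015 0.1131 0.0701] [0.607  0.1143 0.0699]
scene 0.09 51 [0.5991 0.1129 0.0949] [0.6005 0.1137 0.0953]
19.1833 [ 0.5342 -0.0571  0.0621] [-3.4  1.   8.7] 0.002408749123021289
```

View pics/scene19_c170_180.png

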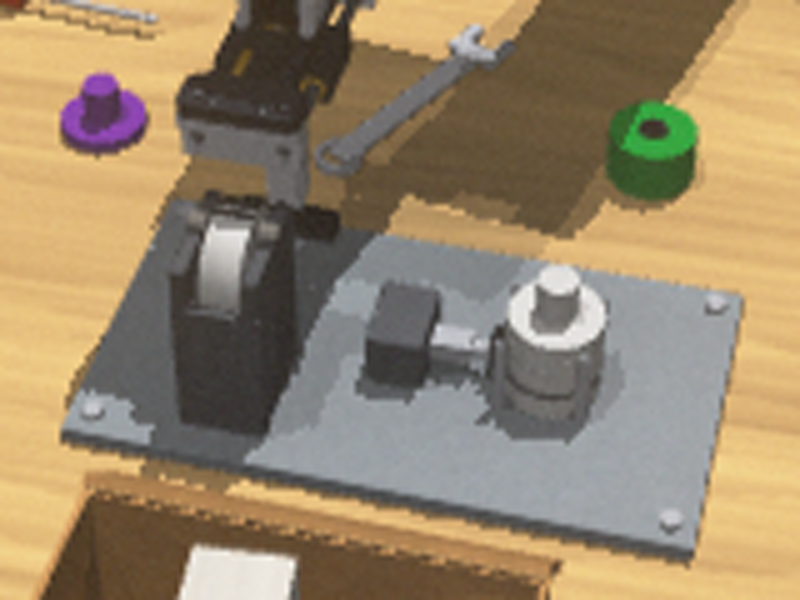

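```bash
python3 - <<'E'
from h import *
print(plane("scene",[(282,234.8)],.096),plane("scene",[(279.8,247.4)],.048))
o=ctrl.get_obs();print(o["time_s"],o["force"].round(1),o["ee_pos"].round(4))
print(ticket.hand_in())
E
```

```text
[[0.59500997 0.11509404 0.096     ]] [[0.59718179 0.11118291 0.048     ]]
19.1833 [-3.4  1.   8.7] [ 0.5342 -0.0571  0.0621]
the job is handed in; nothing more can be done
None
```

The hub is assembled and clamped. The spacer lies on the hub body, the cap sits on the spacer with its stub up, and I let go of both. The closed fingers pressed the crossbar down to the third click and were still holding it when I handed in at 19.2 s.

**Stack:**
- After release, the wrist camera put the cap plate's top at 70 mm and the stub's top at 96 mm, as expected.
- The same view put the cap's axis at about (0.599, 0.110), within about 1 mm of the nest centre, and the spacer lay flat between the posts.
- With the dial pressed, the scene camera put the top of the stub about 4 mm further along y and 2 mm back in x, compared with its own starting reading of the hub. I put this down to roughly 1 mm of slack taken up by the shoe, plus coarse pixel reading and the 2 mm calibration, but I did not check it further. The tilt and heights in that picture looked right.

**Dial:** The cameras put the bar's centre about 53 to 54 mm above the bench, which is roughly 0.93 to 0.94 rad. The upward force held at about 9 N and the arm was still.

**Other checks:** The force reading showed about 3.5 N sideways while pressing, from friction on the bar. I saw no bystander or look-alike move in the pictures, but did not measure their positions again at the end.

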